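# Lid up the sweet tins at closing time

## Robot

A 7-joint arm with a two-finger parallel gripper is mounted at the origin on the work surface. World frame = base frame: x ahead of the robot, y to its left, z up, the work surface at z = 0. Lengths are in m, angles in rad, forces in N, time in s.
With the tool pointing down it reaches from about 0.425 to 0.925 m from the base axis. Payload 6.8 kg.
Tool frame: the origin (TCP) lies between the finger pads; the fingertips stand r.tcp_to_tips ahead of it and the grasp point (between the pads) lies 3 mm ahead of it (r.tcp_to_tips is the distance from the TCP to the fingertips, in m); z points along the fingers, y is the line along which they close (so a half turn about z gives the same grasp; the last joint's range is limited). The gripper opens to 85 mm and grips with 20 to 120 N. Pads are 22 mm wide; open, the fingers measure 114 mm over their backs; the gripper's body (76 mm by 85 mm) begins 54 mm behind the grasp point. The pads swing forward as they close: fully open they stand 13 mm farther back than shut.
Start: joints at [-1.419, 0.477, 0.022, 1.555, -0.011, 1.109, -0.083], TCP at [0.173, 0.652, 0.253] pointing down, gripper open.
Joint ranges: [-2.96, 2.96], [-0.34, 2.1], [-1.41, 1.46], [0.24, 2.44], [-1.37, 4.51], [0.17, 1.92], [-2.96, 2.96]. Speed limits (rad/s): [2.39, 2.39, 3.14, 3.14, 3.14, 3.14, 3.14].

## Interface

Orientations are given as a rotation vector (axis times angle).
In Python, from bench import r gives the robot as it stands. The module is installed in compiled form; this text tells all that it offers.
- The arm moves only by the tool step_arm, never from a script. Its argument "moves" is a list of rows, each an object of numbers: "rx", "ry", "rz": the turn, a rotation vector about the tool's x, y, z in degrees; "dx", "dy", "dz": the shift along the tool's x, y, z in mm; "gripper": the opening, from -1 (shut) to 1 (fully open). In form: [{"rx": .., "ry": .., "rz": .., "dx": .., "dy": .., "dz": .., "gripper": ..}, ...]. A call has 1 to 20 rows; each row shifts and turns the commanded pose from where the row before left it, along the tool's axes as they then stand; what a row does not reach is not made up. A row lasts 1/8 s, in which the tool goes at most 62.5 mm and 10.7 degrees, less where a joint would pass 70% of its speed; a pose out of reach is approached as far as the arm can. A call is refused whole if a number of a shift passes 62.5 or a number of a turn 10.7, either way. A call with a gripper value outside its range is refused whole. The fingers move at their own pace and stop on an object; "grip_force" is the grip in N (left out, the last holds). Time passes only in rows, so rows that do not move let the fingers close. It gives the time, the measured TCP pose, the force, the opening and the grip force at its end, in the units of the state.
- r.get_obs(): the state, without advancing time (a new reading comes with each control period).
- r.grab_frame(name): name is "scene" or "top" or "wrist"; returns the picture (400x640x3 uint8, blue, green, red); there is no depth.
- r.camera_info(name): a dict with "mtx" (3x3 intrinsics, pixels), "D" ([k1, k2, p1, p2, k3] as OpenCV has them; the pictures are not rectified), "rvec" (rotation vector, rad) and "tvec" (3), from world to camera coordinates, as OpenCV has them. Camera axes: x right, y down, z forward; pixel columns grow to the right and rows downward; lengths in m; the calibration is good to about 2 mm. A picture is of the moment at which its call begins: read the wrist's pose just before it. camera_info takes no time and is no camera call; for the wrist camera it gives the pose at the moment of the call.
- r.hand_in(): hands the job in; it is judged then, once.
The state is a dict: "clock": time; "joints": joint angles; "qvel": joint speeds; "tau": joint torques, N m; "tcp_pos": TCP position; "orientation": TCP orientation; "contact_force": force on the tool from outside, world axes, zero at the start; "moment": the same for the moment, N m; "grip_width": finger opening in m; "gripper_force": force on a finger pad.
Only numpy, scipy, OpenCV 4.12 (cv2) and the standard library are available. Lean on these libraries where they do the work, as an engineer would, in place of code of your own. Each camera call takes 0.05 s, during which the arm holds its last target. There are 200 camera calls.

## Task

The shop is closing: cover each of the three open tins on the sloping stand with its own lid, fully home and flat on the rim, and let go. Set the lids down rather than letting them drop; leave the small spare lid, the jar, the gift box and the scoop where they are.

Things in the scene. Friction and masses are not known exactly. Their poses are not given: they have to be found in the camera images.
- stand: Fixed wooden sloping stand on the counter, 410 mm wide (its y), 170 mm deep, 115 mm high at the back. Its deck slopes 30 degrees, low edge to its own -x (roughly towards the robot). Origin on the counter under its middle, z up. Three tins sit on the deck side by side, square to it, in bays 130 mm apart along y; which tin is in which bay varies.
- tin_round_rim (a point): Middle of the open mouth of the round tin, in the plane of its rim. Tin: round, 120 mm in diameter outside, 60 mm deep, walls 4 mm, dark green, fixed, full of foil-wrapped chocolates to 15 mm below the rim. x points up the slope, y along the stand, z out of the mouth (30 degrees from vertical, leaning to the robot's side).
- lid_round_mid (a point): Middle of the round lid, half-way up its 46 mm; z up out of the lid. Loose, about 160 g, starts flat on the counter at any yaw. Upright wooden bar handle in its middle, 70 mm long along x, 16 mm thick along y, 30 mm high: from 7 mm below this point (plate top) to 23 mm above. Lid home: this point is 13 mm out from the middle of the rim along the rim's z.
- lid_round: The same round lid, dark green: a round plate 124 mm in diameter, 6 mm thick, over a lip that drops inside the tin, 10 mm deep, round, 104 mm in diameter (96 mm at its bottom edge), 4 mm clear of the tin's inside all round. Origin under the middle of the lip, 23 mm below its mid point, same axes.
- tin_square_rim (a point): Middle of the open mouth of the square tin, in the plane of its rim. Tin: square, 120 x 120 mm outside, 60 mm deep, walls 4 mm, dark green, fixed, full of foil-wrapped chocolates to 15 mm below the rim. x points up the slope, y along the stand, z out of the mouth (30 degrees from vertical, leaning to the robot's side).
- lid_square_mid (a point): Middle of the square lid, half-way up its 46 mm; z up out of the lid. Loose, about 160 g, starts flat on the counter at any yaw. Upright wooden bar handle in its middle, 70 mm long along x, 16 mm thick along y, 30 mm high: from 7 mm below this point (plate top) to 23 mm above. Lid home: this point is 13 mm out from the middle of the rim along the rim's z. It fits in any of its four quarter turns.
- lid_square: The same square lid, dark green: a square plate 124 x 124 mm, 6 mm thick, over a lip that drops inside the tin, 10 mm deep, square, 96 to 104 mm a side (narrower at its bottom edge), 4 mm clear of the tin's inside all round. Origin under the middle of the lip, 23 mm below its mid point, same axes.
- tin_oblong_rim (a point): Middle of the open mouth of the oblong tin, in the plane of its rim. Tin: oblong, 150 mm long up the slope and 88 mm wide outside, 60 mm deep, walls 4 mm, dark green, fixed, full of foil-wrapped chocolates to 15 mm below the rim. x points up the slope, y along the stand, z out of the mouth (30 degrees from vertical, leaning to the robot's side).
- lid_oblong_mid (a point): Middle of the oblong lid, half-way up its 46 mm; z up out of the lid. Loose, about 160 g, starts flat on the counter at any yaw. Upright wooden bar handle in its middle, 70 mm long along x, 16 mm thick along y, 30 mm high: from 7 mm below this point (plate top) to 23 mm above. Lid home: this point is 13 mm out from the middle of the rim along the rim's z. It fits either way round (half turn).
- lid_oblong: The same oblong lid, dark green: an oblong plate 154 mm (its x) x 92 mm, 6 mm thick, over a lip that drops inside the tin, 10 mm deep, 134 x 72 mm (126 x 64 mm at its bottom edge), 4 mm clear of the tin's inside all round. Origin under the middle of the lip, 23 mm below its mid point, same axes.
- lid_spare_mid (a point): Bystander: middle, half-way up, of a smaller round lid of the same make (plate 92 mm in diameter, 46 mm high with its bar handle) that belongs to none of the three tins. Loose.
- jar_mid (a point): Bystander: middle of a closed glass sweet jar, 96 mm in diameter, 190 mm high, about 800 g, standing. Loose.
- giftbox_mid (a point): Bystander: middle of a gift box, 70 x 70 mm, 115 mm high, standing. Loose.
- scoop_mid (a point): Bystander: a steel sweet scoop lying flat, 180 mm long along its x (blade from 0 to 88 mm at +x, 56 mm wide; handle to -93 mm), 37 mm high. Point 17 mm up, where blade meets handle. Loose.

How it is judged:
At the end, for the whole second after the job is handed in: Each of the three lids lies on its own tin: centred within 8 mm, its plate down on the rim within 3.5 mm and parallel to it within 3.4 degrees, at rest and let go (x of lid_round_mid in the frame of tin_round_rim between -0.008 and 0.008 m and y of lid_round_mid in the frame of tin_round_rim between -0.008 and 0.008 m and z of lid_round_mid in the frame of tin_round_rim between 0.009 and 0.0165 m and angle between the z axis of lid_round_mid and the z axis of tin_round_rim, either way round below 0.06 rad and linear speed of each of lid_round, lid_square, lid_oblong below 0.02 m/s and contact force between the fingers and lid_round below 0.05 N and x of lid_square_mid in the frame of tin_square_rim between -0.008 and 0.008 m and y of lid_square_mid in the frame of tin_square_rim between -0.008 and 0.008 m and z of lid_square_mid in the frame of tin_square_rim between 0.009 and 0.0165 m and angle between the z axis of lid_square_mid and the z axis of tin_square_rim, either way round below 0.06 rad and contact force between the fingers and lid_square below 0.05 N and x of lid_oblong_mid in the frame of tin_oblong_rim between -0.008 and 0.008 m and y of lid_oblong_mid in the frame of tin_oblong_rim between -0.008 and 0.008 m and z of lid_oblong_mid in the frame of tin_oblong_rim between 0.009 and 0.0165 m and angle between the z axis of lid_oblong_mid and the z axis of tin_oblong_rim, either way round below 0.06 rad and contact force between the fingers and lid_oblong below 0.05 N); the robot touches nothing.
It fails at once if the spare lid, jar, gift box or scoop was moved more than 20 mm or tipped (distance of any of lid_spare_mid, jar_mid, giftbox_mid, scoop_mid from where it was at the start of the episode above 0.02 m or angle between any of lid_spare_mid, jar_mid, giftbox_mid, scoop_mid's own z axis and vertical above 0.35 rad).
It fails at once if a lid was dropped or knocked (faster than 0.5 m/s while not in the fingers) ((contact force between the fingers and lid_round below 0.02 N and linear speed of lid_round above 0.5 m/s) or (contact force between the fingers and lid_square below 0.02 N and linear speed of lid_square above 0.5 m/s) or (contact force between the fingers and lid_oblong below 0.02 N and linear speed of lid_oblong above 0.5 m/s)).
It also fails if it takes over 72 s, if anything falls off the work surface, if the arm or the gripper's body presses on something with over 40 N, if the wrist force passes 120 N, or if a joint passes its speed limit or range.

## Working session

There is one attempt and no reset: what is moved stays moved. The work goes in short steps, Python scripts to look and compute and a tool call to move; the robot and the scene stay as the last step left them, time stands still between calls to the robot, and variables do not carry over. Pictures are saved under pics/ and viewed, at most 10 in all, crops included, and the job is handed in when it is done.

Besides the shell and the picture viewer there is one more tool, called after "Request:" as name(argument=value, ...) on one line, values as JSON. step_arm: Moves the arm, as the interface text tells. Its arguments: {"type":"object","properties":{"moves":{"type":"array","items":{"type":"object","properties":{"rx":{"type":"number"},"ry":{"type":"number"},"rz":{"type":"number"},"dx":{"type":"number"},"dy":{"type":"number"},"dz":{"type":"number"},"gripper":{"type":"number"}}}},"grip_force":{"type":"number"}},"required":["moves"]}

```bash
mkdir -p pics; ls; python3 - <<'E'
from bench import r
import cv2,numpy as np
o=r.get_obs();print(o['clock'],o['tcp_pos'],o['orientation'],r.tcp_to_tips,o['grip_width'])
for n in("scene","top"):
    cv2.imwrite(f"pics/{n}0.png",r.grab_frame(n))
    c=r.camera_info(n);print(n,c['mtx'],c['D'],c['rvec'],c['tvec'], -cv2.Rodrigues(np.array(c['rvec']))[0].T@np.array(c['tvec']).ravel())
E
```

```text
pics
0.0 [0.17324394 0.65179681 0.25231397] [-4.06903907e-01 -3.11500853e+00  2.95184355e-03] 0.022 0.0850530517671794
scene [[422.54577656   0.         312.9819216 ]
 [  0.         422.54577656 199.83597665]
 [  0.           0.           1.        ]] [-0.0949809  0.         0.         0.         0.       ] [ 1.39829035  2.09102898 -0.9564738 ] [ 0.2048941  -0.24299531  1.38952315] [1.18577811 0.2859896  0.737525  ]
top [[394.96958771   0.         320.99379361]
 [  0.         394.96958771 197.78013663]
 [  0.           0.           1.        ]] [-0.05777469  0.          0.          0.          0.        ] [ 1.96343402 -2.23336501  0.25662548] [0.05636169 0.55334432 0.96554512] [0.31976151 0.01091219 1.06736941]
```

View pics/scene0.png

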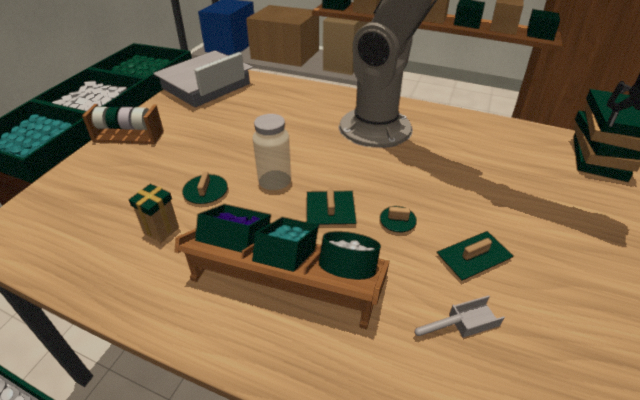

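View pics/top0.png

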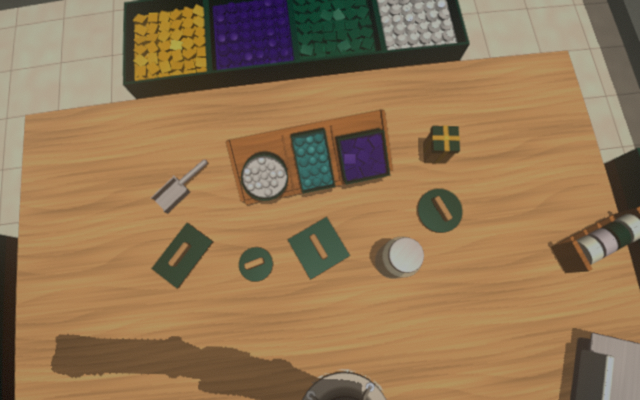

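The top view shows the tins: round (white contents) at (264,176), oblong at (313,160) and square at (362,155). The lids are oblong (182,255), square (319,248) and round (440,210), with the spare at (256,264). I'll fit silhouettes in both views.

```bash
cat > h.py <<'E'
import numpy as np,cv2
from scipy.optimize import least_squares
from scipy.spatial.transform import Rotation as R
from scipy.ndimage import map_coordinates
from bench import r
def ring(kind,k=0):
    if kind in('round','tround','spare'):
        d={'round':62,'tround':60,'spare':46}[kind]; a=np.linspace(0,2*np.pi,72,False); return np.c_[np.cos(a),np.sin(a)]*d/1000
    a,b={'square':(62,62),'tsquare':(60,60),'oblong':(77,46),'toblong':(75,44)}[kind]
    return np.array([[a,b],[-a,b],[-a,-b],[a,-b]])/1000
def solid(kind,z0,z1):
    p=ring(kind); return np.vstack([np.c_[p,np.full(len(p),z)] for z in(z0,z1)])
def proj(c,P): return cv2.projectPoints(P,np.array(c['rvec'],float),np.array(c['tvec'],float),np.array(c['mtx']),np.array(c['D'],float))[0][:,0]
def samp(h,n=160):
    h=np.vstack([h,h[:1]]);s=np.r_[0,np.cumsum(np.linalg.norm(np.diff(h,axis=0),axis=1))]
    t=np.linspace(0,s[-1],n,False);return np.c_[np.interp(t,s,h[:,0]),np.interp(t,s,h[:,1])]
def mask(im):
    b,g,rr=[im[...,i].astype(float) for i in range(3)]
    m=(rr<1.12*np.maximum(g,b)).astype(np.uint8)
    cs,_=cv2.findContours(m,cv2.RETR_EXTERNAL,cv2.CHAIN_APPROX_NONE)
    out=np.zeros_like(m);cv2.drawContours(out,[c for c in cs if cv2.contourArea(c)>60],-1,1,-1);return out
def sdf(m):
    return cv2.distanceTransform(m,cv2.DIST_L2,5)-cv2.distanceTransform(1-m,cv2.DIST_L2,5)+np.where(m>0,-.5,.5)
def cams(names):
    L=[]
    for n in names:
        c=r.camera_info(n);im=r.grab_frame(n);L.append((c,im,sdf(mask(im))))
    return L
def resid(L,solids,edge=6):
    out=[]
    for c,im,S in L:
        H=[cv2.convexHull(proj(c,P).astype(np.float32))[:,0] for P in solids]
        for i,h in enumerate(H):
            s=samp(h); v=map_coordinates(S,[s[:,1],s[:,0]],order=1,mode='nearest')
            ok=(s[:,0]>edge)&(s[:,0]<639-edge)&(s[:,1]>edge)&(s[:,1]<399-edge)
            for j,g in enumerate(H):
                if j!=i: ok&=np.array([cv2.pointPolygonTest(g,(float(a),float(b)),True)<-2 for a,b in s])
            out.append(np.where(ok,np.clip(v,-12,12),0))
    return np.concatenate(out)
def lidsolid(kind,x,y,yaw,z=0):
    P=solid(kind,.010,.016); return P@R.from_euler('z',yaw).as_matrix().T+[x,y,z]
def fitlid(L,kind,p0):
    f=least_squares(lambda p:resid(L,[lidsolid(kind,*p)]),p0,loss='soft_l1',x_scale=[.01,.01,.1],diff_step=1e-4)
    return f.x,np.sqrt(np.mean(f.fun**2))
def rimR(yaw): return R.from_euler('z',yaw)*R.from_euler('y',-np.pi/6)  # x uphill, z leaning to -x
ORDER=[('tround',.130),('toblong',0),('tsquare',-.130)]
def tins(x,y,z,yaw,depth=.06):
    Rm=rimR(yaw).as_matrix()
    return [(solid(k,-depth,0)+[0,o,0])@Rm.T+[x,y,z] for k,o in ORDER]
def ground(c,u,v,z):
    n=cv2.undistortPoints(np.array([[[u,v]]],float),np.array(c['mtx']),np.array(c['D'],float))[0,0]
    Rm=cv2.Rodrigues(np.array(c['rvec'],float))[0];t=np.array(c['tvec'],float).ravel();C=-Rm.T@t;d=Rm.T@np.r_[n,1];return C+d*(z-C[2])/d[2]
E
python3 - <<'E'
from h import *
L=cams(['top','scene']);ct=L[0][0]
for kind,u,v,yaw0 in(('oblong',182,255,None),('square',319,248,None),('round',440,210,None),('spare',256,264,None)):
    g=ground(ct,u,v,.016)
    best=None
    for y in (np.arange(0,np.pi,.3) if kind in('oblong','square') else [0]):
        for LL in ([L],):
            f=fitlid(LL,kind,[g[0],g[1],y])
            if best is None or f[1]<best[1]:best=f
    ft=fitlid(L[:1],kind,best[0]);fs=fitlid(L[1:],kind,best[0])
    print(kind,best[0].round(4),best[1].round(2),'top',ft[0].round(4),'scene',fs[0].round(4))
# handle yaw from top by its endpoints
g=ground(ct,313,160,.12);
for LL,n in((L,'both'),):
    f=least_squares(lambda p:resid(LL,tins(*p)),[g[0],g[1],.125,-.15],loss='soft_l1',x_scale=[.01,.01,.01,.1],diff_step=1e-4)
    print('tins',f.x.round(4),np.sqrt(np.mean(f.fun**2)).round(2),[np.sqrt(np.mean(q**2)).round(2) for q in f.fun.reshape(6,-1)])
ims=[]
for c,im,S in L:
    im=im.copy()
    for P in tins(*f.x):
        cv2.polylines(im,[cv2.convexHull(proj(c,P).astype(np.float32)).astype(int)],True,(0,0,255),1)
        cv2.polylines(im,[proj(c,P[len(P)//2:]).astype(int)],True,(0,255,255),1)
    ims.append(im)
a=cv2.resize(ims[0][90:230,200:420],None,fx=2.6,fy=2.6);b=cv2.resize(ims[1][180:330,160:400],None,fx=2.38,fy=2.38)[:,:572]
w=min(a.shape[1],b.shape[1]);v=np.vstack([a[:,:w],b[:,:w]]);cv2.imwrite('pics/fit.png',cv2.resize(v,None,fx=.8,fy=.8));print(v.shape)
E
```

```text
Traceback (most recent call last):
  File "h.py", line 43, in fitlid
    f=least_squares(lambda p:resid(L,[lidsolid(kind,*p)]),p0,loss='soft_l1',x_scale=[.01,.01,.1],diff_step=1e-4)
  File "h.py", line 43, in <lambda>
    f=least_squares(lambda p:resid(L,[lidsolid(kind,*p)]),p0,loss='soft_l1',x_scale=[.01,.01,.1],diff_step=1e-4)
                             ~~~~~^^^^^^^^^^^^^^^^^^^^^^^
  File "h.py", line 31, in resid
    for c,im,S in L:
        ^^^^^^
ValueError: not enough values to unpack (expected 3, got 2)
```

```bash
python3 - <<'E'
s=open('h.py').read()
a=s.index('def fitlid');b=s.index('def rimR')
s=s[:a]+'''def fit(fun,p0,sc):
    p0=np.array(p0,float);sc=np.array(sc)
    f=least_squares(lambda q:fun(p0+(q-1)*sc),np.ones(len(p0)),loss='soft_l1',diff_step=.02,max_nfev=40)
    f2=least_squares(lambda q:fun(p0+(q-1)*sc),f.x,loss='soft_l1',diff_step=.02,max_nfev=40)
    return p0+(f2.x-1)*sc,np.sqrt(np.mean(f2.fun**2)),f2.fun
def fitlid(L,kind,p0): return fit(lambda p:resid(L,[lidsolid(kind,*p)]),p0,[.01,.01,.1])
def fittins(L,p0): return fit(lambda p:resid(L,tins(*p)),p0,[.01,.01,.01,.1])
'''+s[b:]
open('h.py','w').write(s)
E
cat > a.py <<'E'
from h import *
L=cams(['top','scene']);ct=L[0][0]
for kind,u,v in(('oblong',182,255),('square',319,248),('round',440,210),('spare',256,264)):
    g=ground(ct,u,v,.016)
    best=min((fitlid(L,kind,[g[0],g[1],y]) for y in (np.arange(0,np.pi,.4) if kind=='oblong' else np.arange(0,1.5,.4) if kind=='square' else [0])),key=lambda f:f[1])
    ft=fitlid(L[:1],kind,best[0]);fs=fitlid(L[1:],kind,best[0])
    print(kind,best[0].round(4),best[1].round(2),'top',ft[0].round(4),'scene',fs[0].round(4))
g=ground(ct,313,160,.12);
x,e,f=fittins(L,[g[0],g[1],.125,-.15])
print('tins',x.round(4),e.round(2),[np.sqrt(np.mean(q**2)).round(2) for q in f.reshape(6,-1)])
for n,u in dict(sq=((314,237),(324,258)),rd=((436,198),(449,219)),ob=((188,244),(171,264)),sp=((248,266),(263,261)),jar=((403,256),)*2,gift=((445,139),)*2,scoop=((162,203),(205,163))).items():
    A,B=[ground(ct,*q,.046)[:2] for q in u];print(n,A.round(3),B.round(3),'yaw',np.degrees(np.arctan2(*(B-A)[::-1])).round(1))
ims=[]
for c,im,S in L:
    im=im.copy()
    for P in tins(*x):
        cv2.polylines(im,[cv2.convexHull(proj(c,P).astype(np.float32)).astype(int)],True,(0,0,255),1)
        cv2.polylines(im,[proj(c,P[len(P)//2:]).astype(int)],True,(0,255,255),1)
    ims.append(im)
a=cv2.resize(ims[0][90:230,200:420],None,fx=2,fy=2);b=cv2.resize(ims[1][190:330,170:390],None,fx=2,fy=2)
cv2.imwrite('pics/fit.png',np.vstack([a,b]))
E
python3 a.py
```

```text
oblong [0.4623 0.3737 2.4062] 0.79 top [0.4613 0.3734 2.4074] scene [0.4633 0.3739 2.4057]
square [0.4355 0.0086 0.4059] 1.13 top [0.4349 0.0085 0.4078] scene [0.4371 0.0091 0.4117]
round [ 0.4937 -0.3338  0.0018] 0.87 top [ 0.4929 -0.3337  0.0087] scene [ 0.4948 -0.3337 -0.0013]
spare [ 0.4137  0.1793 -0.0018] 2.4 top [ 0.4127  0.179  -0.0056] scene [ 0.4156  0.1796 -0.0319]
tins [ 0.626  -0.0078  0.1088  0.0834] 1.65 [np.float64(1.01), np.float64(3.0), np.float64(1.12), np.float64(0.9), np.float64(1.77), np.float64(1.07)]
sq [0.459 0.016] [ 0.402 -0.003] yaw -161.8
rd [ 0.52 -0.32] [ 0.46  -0.343] yaw -158.9
ob [0.482 0.344] [0.436 0.392] yaw 134.5
sp [0.406 0.193] [0.414 0.154] yaw -78.8
jar [ 0.38  -0.205] [ 0.38  -0.205] yaw 0.0
gift [ 0.682 -0.378] [ 0.682 -0.378] yaw 0.0
scoop [0.601 0.409] [0.698 0.286] yaw -51.6
```

View pics/fit.png

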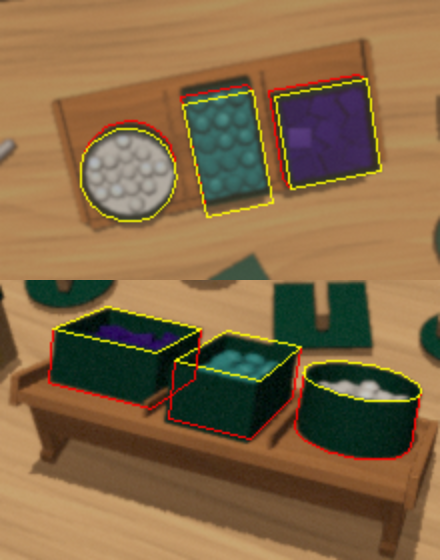

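The yellow rims fit the round and square tins, but the oblong sits several mm further up the slope. I'll give each tin its own uphill offset.

```bash
cat >> h.py <<'E'
def tins2(x,y,z,yaw,a=0,b=0,depth=.06):
    Rm=rimR(yaw).as_matrix()
    return [(solid(k,-depth,0)+[s,o,0])@Rm.T+[x,y,z] for (k,o),s in zip(ORDER,(a,0,b))]
def fittins2(L,p0): return fit(lambda p:resid(L,tins2(*p)),p0,[.01,.01,.01,.1,.01,.01])
def rims(p):
    Rm=rimR(p[3]).as_matrix()
    return {k:(Rm@[s,o,0]+p[:3]) for (k,o),s in zip(ORDER,(p[4],0,p[5]))}
def show(L,p,fn,f=1,crops=None):
    ims=[]
    for i,(c,im,S) in enumerate(L):
        im=im.copy()
        for P in tins2(*p): cv2.polylines(im,[proj(c,P[len(P)//2:]).round().astype(int)],True,(0,255,255),1)
        if crops: a=crops[i];im=im[a[0]:a[1],a[2]:a[3]]
        ims.append(cv2.resize(im,None,fx=f,fy=f))
    cv2.imwrite(fn,np.vstack(ims))
E
python3 - <<'E'
from h import *
L=cams(['top','scene'])
p0=[.63,-.008,.112,.1,-.008,-.008]
for n,LL in(('both',L),('top',L[:1]),('scene',L[1:])):
    x,e,f=fittins2(LL,p0);p0=x if n=='both' else p0
    print(n,x.round(4),e.round(2),[np.sqrt(np.mean(q**2)).round(2) for q in f.reshape(-1,160)])
print(rims(p0));show(L,p0,'pics/fit2.png',2,[(90,230,200,420),(190,330,170,390)])
E
```

```text
both [ 0.637  -0.0068  0.1157  0.0825 -0.015  -0.0148] 0.94 [np.float64(0.95), np.float64(0.73), np.float64(1.02), np.float64(0.75), np.float64(1.16), np.float64(0.97)]
top [ 0.6423 -0.0059  0.1009  0.0707 -0.0166 -0.0137] 0.82 [np.float64(0.77), np.float64(0.38), np.float64(1.14)]
scene [ 0.6287 -0.0115  0.1053  0.0611 -0.0229 -0.0089] 0.88 [np.float64(0.47), np.float64(1.09), np.float64(0.95)]
{'tround': array([0.61333205, 0.12173697, 0.10823631]), 'toblong': array([ 0.63697885, -0.00675118,  0.115728  ]), 'tsquare': array([ 0.6348981 , -0.13736711,  0.10831516])}
```

View pics/fit2.png

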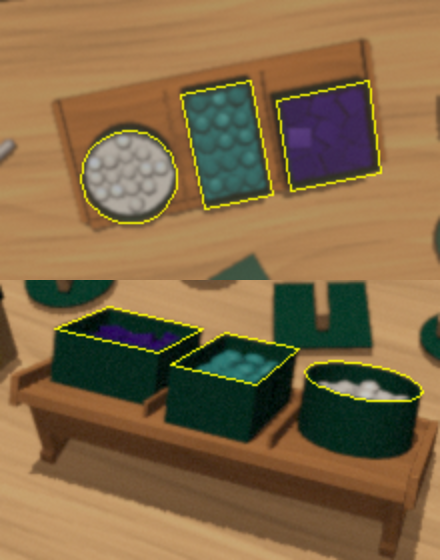

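Rims now match in both views, with the low edges aligned (−15 mm offsets). Next is a move planner, starting with the oblong lid.

```bash
cat >> h.py <<'E'
RIM=np.array([.637,-.0068,.1157,.0825,-.015,-.015])
def down(yawdeg): return R.from_euler('z',yawdeg,degrees=True)*R.from_euler('x',np.pi) # tool x at yaw
def place(sign,yaw=None):   # sign -1: tool x downhill
    M=rimR(RIM[3] if yaw is None else yaw).as_matrix(); return R.from_matrix(np.c_[sign*M[:,0],-sign*M[:,1],-M[:,2]])
def plan(pos,Rt):
    o=r.get_obs();Rc=R.from_rotvec(o['orientation']);rv=np.degrees((Rc.inv()*Rt).as_rotvec());n=int(np.ceil(np.abs(rv).max()/10))
    print('t',round(o['clock'],2),'tcp',np.round(o['tcp_pos'],4),'j',np.round(o['joints'],2),'F',np.round(o['contact_force'],1),'w',round(o['grip_width'],4))
    print('turn tot',rv.round(2),'rows',n,'each',(rv/max(n,1)).round(2),' | shift after turn mm',(Rt.inv().apply(np.array(pos)-o['tcp_pos'])*1000).round(1),' before-turn frame',(Rc.inv().apply(np.array(pos)-o['tcp_pos'])*1000).round(1))
E
python3 -c "
from h import *
plan([.462,.373,.2],down(138))"
```

```text
t 0.4 tcp [0.1734 0.6523 0.2532] j [-1.42  0.48  0.02  1.56 -0.01  1.11 -0.08] F [-0.4 -0.2  0.8] w 0.0852
turn tot [-1.000e-02  0.000e+00  2.711e+01] rows 3 each [-0.    0.    9.04]  | shift after turn mm [-401.4  -14.4   53.2]  before-turn frame [-350.7 -195.7   53.2]
```

Request:
step_arm(moves=[{"rz": 9},{"rz": 9},{"rz": 9},{"dx": -50,"dy": -2},{"dx": -50,"dy": -2},{"dx": -50,"dy": -2},{"dx": -50,"dy": -2,"dz": 10},{"dx": -50,"dy": -2,"dz": 10},{"dx": -50,"dy": -2,"dz": 10},{"dx": -50,"dy": -2,"dz": 10},{"dx": -51,"dz": 13},{},{}], grip_force=50)

```text
invalid input at $.moves[0]: expected keys rx, ry, rz, dx, dy, dz, gripper
```

```bash
cat > w.py <<'E'
import sys
from h import *
kind=sys.argv[1];p=[float(v) for v in sys.argv[2:5]]
L=cams(['wrist']);x,e,f=fitlid(L,kind,p);print('wrist fit',x.round(4),'err',e.round(2),'deg',np.degrees(x[2]).round(1))
c,im,S=L[0];im=im.copy();Q=lidsolid(kind,*x)
cv2.polylines(im,[cv2.convexHull(proj(c,Q).astype(np.float32)).round().astype(int)],True,(0,0,255),1)
h=np.array([[a,b,.046] for a,b in((.035,.008),(-.035,.008),(-.035,-.008),(.035,-.008))])@R.from_euler('z',x[2]).as_matrix().T+[x[0],x[1],0]
cv2.polylines(im,[proj(c,h).round().astype(int)],True,(255,0,255),1)
cv2.imwrite(f'pics/w_{kind}.png',im)
plan([x[0],x[1],.041],down(float(sys.argv[5])))
E
python3 w.py oblong .4623 .3737 2.406 138
```

```text
wrist fit [0.4495 0.3723 1.8698] err 4.99 deg 107.1
t 0.45 tcp [0.1734 0.6523 0.2532] j [-1.42  0.48  0.02  1.56 -0.01  1.11 -0.08] F [ 0.1  0.7 -0. ] w 0.0852
turn tot [-1.000e-02  0.000e+00  2.711e+01] rows 3 each [-0.    0.    9.04]  | shift after turn mm [-392.6  -23.4  212.2]  before-turn frame [-338.8 -199.7  212.3]
```

View pics/w_oblong.png

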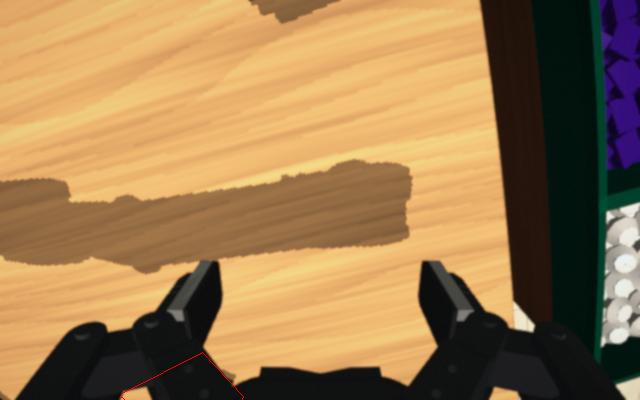

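The move was refused because every row needs all its keys. In the wrist view, the fingers fill the rows below about 260, so I'll view from an offset. I'll get the camera mount first.

```bash
python3 -c "
from h import *
c=r.camera_info('wrist');o=r.get_obs();Rc=R.from_rotvec(o['orientation'])
M=cv2.Rodrigues(np.array(c['rvec'],float))[0];C=-M.T@np.array(c['tvec']).ravel()
print('cam in tool',(Rc.inv().apply(C-o['tcp_pos'])*1000).round(1),'axes in tool',(Rc.inv().as_matrix()@M.T).round(3),c['mtx'][0])
p=Rc.inv()
# center pixel ground at z=.016 in tool offset
for v in (60,130,200,250): print(v,(Rc.inv().apply(ground(c,320,v,.07)-o['tcp_pos'])*1000).round(0))
plan([.462,.373,.2],down(138))"
```

```text
cam in tool [  77.5   -0.5 -122.1] axes in tool [[-0.    -0.952 -0.307]
 [ 1.     0.    -0.   ]
 [ 0.    -0.307  0.952]] [344.77453795   0.         319.93136951]
60 [ 99.  -1. 183.]
130 [ 41.  -1. 183.]
200 [-24.  -1. 183.]
250 [-76.  -1. 183.]
t 0.45 tcp [0.1734 0.6523 0.2532] j [-1.42  0.48  0.02  1.56 -0.01  1.11 -0.08] F [ 0.1  0.7 -0. ] w 0.0852
turn tot [-1.000e-02  0.000e+00  2.711e+01] rows 3 each [-0.    0.    9.04]  | shift after turn mm [-401.4  -14.5   53.2]  before-turn frame [-350.7 -195.8   53.3]
```

Request:
step_arm(moves=[{"rx": 0,"ry": 0,"rz": 9,"dx": 0,"dy": 0,"dz": 0,"gripper": 1},{"rx": 0,"ry": 0,"rz": 9,"dx": 0,"dy": 0,"dz": 0,"gripper": 1},{"rx": 0,"ry": 0,"rz": 9,"dx": 0,"dy": 0,"dz": 0,"gripper": 1},{"rx": 0,"ry": 0,"rz": 0,"dx": -50,"dy": -2,"dz": 2,"gripper": 1},{"rx": 0,"ry": 0,"rz": 0,"dx": -50,"dy": -2,"dz": 2,"gripper": 1},{"rx": 0,"ry": 0,"rz": 0,"dx": -50,"dy": -2,"dz": 2,"gripper": 1},{"rx": 0,"ry": 0,"rz": 0,"dx": -50,"dy": -2,"dz": 2,"gripper": 1},{"rx": 0,"ry": 0,"rz": 0,"dx": -50,"dy": -2,"dz": 2,"gripper": 1},{"rx": 0,"ry": 0,"rz": 0,"dx": -50,"dy": -2,"dz": 2,"gripper": 1},{"rx": 0,"ry": 0,"rz": 0,"dx": -50,"dy": -2,"dz": 1,"gripper": 1},{"rx": 0,"ry": 0,"rz": 0,"dx": -50,"dy": 0,"dz": 0,"gripper": 1},{"rx": 0,"ry": 0,"rz": 0,"dx": 0,"dy": 0,"dz": 0,"gripper": 1},{"rx": 0,"ry": 0,"rz": 0,"dx": 0,"dy": 0,"dz": 0,"gripper": 1}], grip_force=50)

```text
clock: 2.08
tcp_pos: [0.4615, 0.3753, 0.2403]
orientation: [-1.123, -2.934, -0.001]
contact_force: [0.4, 0.8, 0.4]
grip_width: 0.085
gripper_force: 0.0
```

```bash
python3 w.py oblong .4623 .3737 2.406 138
```

```text
wrist fit [0.4635 0.3731 2.403 ] err 0.73 deg 137.7
t 2.12 tcp [0.4609 0.376  0.2403] j [-0.97  0.36  0.23  1.78 -0.1   1.01  0.14] F [-0.6  0.3 -0. ] w 0.0849
turn tot [ 0.01 -0.05  0.21] rows 1 each [ 0.01 -0.05  0.21]  | shift after turn mm [ -3.8  -0.4 199.3]  before-turn frame [ -4.   -0.4 199.3]
```

View pics/w_oblong.png

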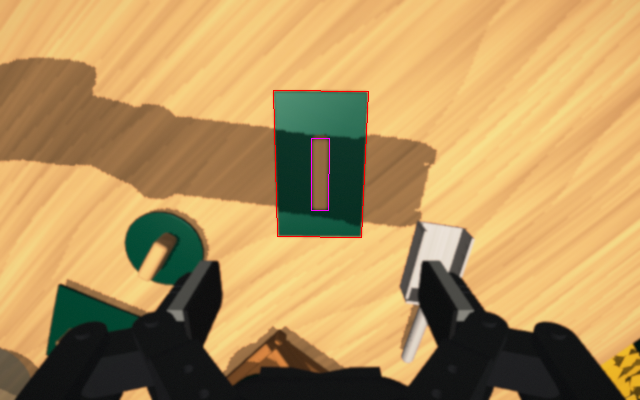

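The red and magenta overlays lie right on the oblong plate (rows 91–237) and its handle (cols 312–329). Descending to grasp.

Request:
step_arm(moves=[{"rx": 0,"ry": 0,"rz": 0,"dx": -4,"dy": 0,"dz": 30,"gripper": 1},{"rx": 0,"ry": 0,"rz": 0,"dx": 0,"dy": 0,"dz": 40,"gripper": 1},{"rx": 0,"ry": 0,"rz": 0,"dx": 0,"dy": 0,"dz": 40,"gripper": 1},{"rx": 0,"ry": 0,"rz": 0,"dx": 0,"dy": 0,"dz": 40,"gripper": 1},{"rx": 0,"ry": 0,"rz": 0,"dx": 0,"dy": 0,"dz": 30,"gripper": 1},{"rx": 0,"ry": 0,"rz": 0,"dx": 0,"dy": 0,"dz": 19,"gripper": 1},{"rx": 0,"ry": 0,"rz": 0,"dx": 0,"dy": 0,"dz": 0,"gripper": -1},{"rx": 0,"ry": 0,"rz": 0,"dx": 0,"dy": 0,"dz": 0,"gripper": -1},{"rx": 0,"ry": 0,"rz": 0,"dx": 0,"dy": 0,"dz": 0,"gripper": -1},{"rx": 0,"ry": 0,"rz": 0,"dx": 0,"dy": 0,"dz": 0,"gripper": -1},{"rx": 0,"ry": 0,"rz": 0,"dx": 0,"dy": 0,"dz": 0,"gripper": -1},{"rx": 0,"ry": 0,"rz": 0,"dx": 0,"dy": 0,"dz": 0,"gripper": -1}], grip_force=60)

```text
clock: 3.62
tcp_pos: [0.4655, 0.3728, 0.0424]
orientation: [1.123, 2.933, 0.003]
contact_force: [-0.7, -0.6, 6.5]
grip_width: 0.0149
gripper_force: 60.3
```

```bash
python3 -c "
from h import *
plan([.4635,.3731,.30],down(184.7))
plan([.4635,.3731,.041],down(138))"
```

```text
t 3.62 tcp [0.4655 0.3728 0.0424] j [-0.91  0.62  0.17  1.9  -0.17  0.63  0.21] F [-0.7 -0.6  6.5] w 0.0149
turn tot [  0.11   0.05 -46.59] rows 5 each [ 0.02  0.01 -9.32]  | shift after turn mm [   2.     0.5 -257.6]  before-turn frame [   1.7   -0.6 -257.6]
t 3.62 tcp [0.4655 0.3728 0.0424] j [-0.91  0.62  0.17  1.9  -0.17  0.63  0.21] F [-0.7 -0.6  6.5] w 0.0149
turn tot [ 0.12 -0.    0.11] rows 1 each [ 0.12 -0.    0.11]  | shift after turn mm [ 1.7 -1.1  1.4]  before-turn frame [ 1.7 -1.1  1.4]
```

Grip is 14.9 mm, so the handle is held. Lift and turn, then hover tilted above the middle tin, where the wrist camera should see the two outer tins either side of the lid.

Request:
step_arm(moves=[{"rx": 0,"ry": 0,"rz": 0,"dx": 0,"dy": 0,"dz": -15,"gripper": -1},{"rx": 0,"ry": 0,"rz": 0,"dx": 0,"dy": 0,"dz": -35,"gripper": -1},{"rx": 0,"ry": 0,"rz": 0,"dx": 0,"dy": 0,"dz": -50,"gripper": -1},{"rx": 0,"ry": 0,"rz": 0,"dx": 0,"dy": 0,"dz": -50,"gripper": -1},{"rx": 0,"ry": 0,"rz": 0,"dx": 0,"dy": 0,"dz": -50,"gripper": -1},{"rx": 0,"ry": 0,"rz": 0,"dx": 0,"dy": 0,"dz": -50,"gripper": -1},{"rx": 0,"ry": 0,"rz": -9.3,"dx": 0,"dy": 0,"dz": 0,"gripper": -1},{"rx": 0,"ry": 0,"rz": -9.3,"dx": 0,"dy": 0,"dz": 0,"gripper": -1},{"rx": 0,"ry": 0,"rz": -9.3,"dx": 0,"dy": 0,"dz": 0,"gripper": -1},{"rx": 0,"ry": 0,"rz": -9.3,"dx": 0,"dy": 0,"dz": 0,"gripper": -1},{"rx": 0,"ry": 0,"rz": -9.3,"dx": 0,"dy": 0,"dz": 0,"gripper": -1},{"rx": 0,"ry": 0,"rz": 0,"dx": 0,"dy": 0,"dz": 0,"gripper": -1}])

```text
clock: 5.12
tcp_pos: [0.4647, 0.3716, 0.2916]
orientation: [0.123, -3.139, 0.0]
contact_force: [-0.1, 0.2, -1.8]
grip_width: 0.0151
gripper_force: 59.1
```

```bash
python3 -c "
from h import *
R0=rimR(RIM[3]).as_matrix()
plan(RIM[:3]+R0[:,2]*.19,down(184.7))
plan(RIM[:3]+R0[:,2]*.19,place(-1))"
```

```text
t 5.12 tcp [0.4647 0.3716 0.2916] j [-0.87  0.31  0.11  1.72 -0.04  1.12  0.9 ] F [-0.1  0.2 -1.8] w 0.0151
turn tot [-0.01 -0.01 -0.2 ] rows 1 each [-0.01 -0.01 -0.2 ]  | shift after turn mm [ -45.8 -391.3   11.4]  before-turn frame [ -47.1 -391.1   11.5]
t 5.12 tcp [0.4647 0.3716 0.2916] j [-0.87  0.31  0.11  1.72 -0.04  1.12  0.9 ] F [-0.1  0.2 -1.8] w 0.0151
turn tot [ -0.07 -30.01  -0.21] rows 4 each [-0.02 -7.5  -0.05]  | shift after turn mm [ -33.8 -391.3   32.7]  before-turn frame [ -47.1 -391.1   11.5]
```

Request:
step_arm(moves=[{"rx": 0,"ry": 0,"rz": 0,"dx": -5,"dy": -30,"dz": 0,"gripper": -1},{"rx": 0,"ry": 0,"rz": 0,"dx": -5,"dy": -45,"dz": 0,"gripper": -1},{"rx": 0,"ry": 0,"rz": 0,"dx": -5,"dy": -45,"dz": 0,"gripper": -1},{"rx": 0,"ry": 0,"rz": 0,"dx": -5,"dy": -45,"dz": 0,"gripper": -1},{"rx": 0,"ry": 0,"rz": 0,"dx": -5,"dy": -45,"dz": 0,"gripper": -1},{"rx": 0,"ry": 0,"rz": 0,"dx": -5,"dy": -45,"dz": 0,"gripper": -1},{"rx": 0,"ry": 0,"rz": 0,"dx": -5,"dy": -45,"dz": 0,"gripper": -1},{"rx": 0,"ry": 0,"rz": 0,"dx": -5,"dy": -45,"dz": 0,"gripper": -1},{"rx": 0,"ry": 0,"rz": 0,"dx": -7,"dy": -46,"dz": 0,"gripper": -1},{"rx": 0,"ry": -7.5,"rz": 0,"dx": 0,"dy": 0,"dz": 0,"gripper": -1},{"rx": 0,"ry": -7.5,"rz": 0,"dx": 0,"dy": 0,"dz": 0,"gripper": -1},{"rx": 0,"ry": -7.5,"rz": 0,"dx": 0,"dy": 0,"dz": 0,"gripper": -1},{"rx": 0,"ry": -7.5,"rz": 0,"dx": 0,"dy": 0,"dz": 0,"gripper": -1},{"rx": 0,"ry": 0,"rz": 0,"dx": 0,"dy": 0,"dz": 0,"gripper": -1},{"rx": 0,"ry": 0,"rz": 0,"dx": 0,"dy": 0,"dz": 0,"gripper": -1}])

```text
clock: 7.0
tcp_pos: [0.5438, -0.0136, 0.2921]
orientation: [-0.104, 2.617, 0.029]
contact_force: [-0.2, 0.2, -2.0]
grip_width: 0.0149
gripper_force: 59.4
```

```bash
python3 - <<'E'
from h import *
o=r.get_obs();L=cams(['wrist']);c,im,S=L[0]
R0=rimR(RIM[3]).as_matrix();plan(RIM[:3]+R0[:,2]*.19,place(-1))
im=im.copy()
for P in tins2(*RIM): cv2.polylines(im,[proj(c,P[len(P)//2:]).round().astype(int)],True,(0,255,255),1)
# held lid predicted
Rc=R.from_rotvec(o['orientation']).as_matrix();a,b=.077,.046
q=np.array([[s*a,t*b,.0194+.007] for s,t in((1,1),(-1,1),(-1,-1),(1,-1))])+[.0017,0,0]
cv2.polylines(im,[proj(c,q@Rc.T+o['tcp_pos']).round().astype(int)],True,(255,0,255),1)
cv2.imwrite('pics/w2.png',im)
E
```

```text
t 7.05 tcp [ 0.5442 -0.0136  0.2922] j [-0.4  -0.01  0.3   2.2   0.02  0.43  1.54] F [ 0.4 -0.4 -1.6] w 0.015
turn tot [-0.06 -0.02 -0.16] rows 1 each [-0.06 -0.02 -0.16]  | shift after turn mm [ 7.7 -0.9  9.4]  before-turn frame [ 7.7 -0.9  9.4]
```

View pics/w2.png

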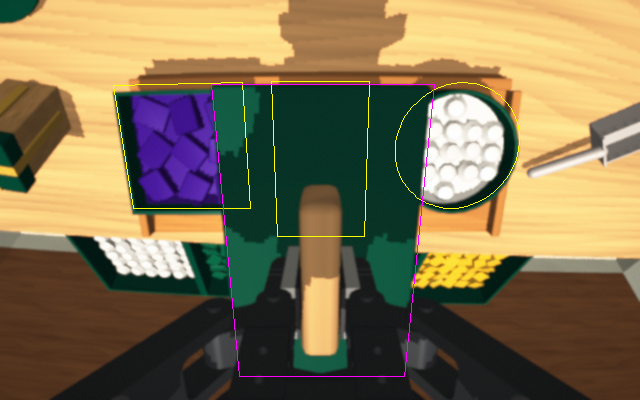

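The wrist view shows both outer tins, with the overlays about 6 px too far downhill (tops at row 91 against the predicted 83). The held lid matches its prediction. I'll refit using this view together with the saved fixed views.

```bash
cat > refit.py <<'E'
from h import *
o=r.get_obs();W=cams(['wrist'])[0];cv2.imwrite('pics/rawW.png',W[1])
Rc=R.from_rotvec(o['orientation']).as_matrix();a,b=.077,.046
q=(np.array([[s*a,t*b,z] for z in(.0264,.04) for s,t in((1,1),(-1,1),(-1,-1),(1,-1))])+[.0017,0,0])@Rc.T+o['tcp_pos']
H=cv2.convexHull(proj(W[0],q).astype(np.float32))
F=[]
for n in('top','scene'):
    im=cv2.imread(f'pics/{n}0.png');F.append((r.camera_info(n),im,sdf(mask(im))))
def wres(p):
    out=[]
    for P in [tins2(*p,-.015,-.015)[i] for i in(0,2)]:
        s=samp(cv2.convexHull(proj(W[0],P).astype(np.float32))[:,0])
        v=map_coordinates(W[2],[s[:,1],s[:,0]],order=1,mode='nearest')
        ok=np.array([cv2.pointPolygonTest(H,(float(x),float(y)),True)<-5 for x,y in s])&(s[:,0]>6)&(s[:,0]<633)
        out.append(np.where(ok,np.clip(v,-12,12),0))
    return np.concatenate(out)
fr=lambda p:resid(F,tins2(*p,-.015,-.015))
for n,fn in(('wrist',wres),('fixed',fr),('all',lambda p:np.r_[wres(p),fr(p)])):
    x,e,f=fit(fn,RIM[:4],[.01,.01,.01,.1]);print(n,x.round(4),e.round(2))
    if n=='wrist':
        im=W[1].copy()
        for P in tins2(*x,-.015,-.015):
            cv2.polylines(im,[cv2.convexHull(proj(W[0],P).astype(np.float32)).astype(int)],True,(0,0,255),1)
            cv2.polylines(im,[proj(W[0],P[len(P)//2:]).round().astype(int)],True,(0,255,255),1)
        cv2.imwrite('pics/w3.png',im)
E
python3 refit.py
```

```text
wrist [ 0.6415 -0.0072  0.1195  0.0816] 0.38
fixed [ 0.637  -0.0067  0.1158  0.0828] 0.95
all [ 0.6401 -0.0068  0.1195  0.083 ] 1.12
```

View pics/w3.png

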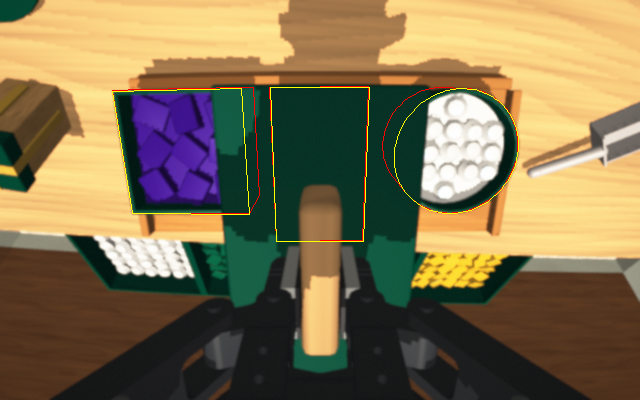

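The wrist fit is sharp at 0.38 px, so I'm adopting it. Now approach the oblong tin.

```bash
echo "RIM=np.array([.6411,-.0071,.1195,.082,-.015,-.015])
def home(k,sign,off,zo,up): # off: lid mid in tool x (m); zo: TCP above lid mid
    Rt=place(sign);z=rimR(RIM[3]).as_matrix()[:,2]
    plan(rims(RIM)[k]+z*(.013+zo+up)-Rt.apply([off,0,0]),Rt)" >> h.py
python3 -c "
from h import *
home('toblong',-1,.0017,.0194,.02)"
```

```text
t 7.1 tcp [ 0.5443 -0.0135  0.2921] j [-0.4  -0.01  0.3   2.2   0.02  0.43  1.54] F [ 0.4  0.9 -2.3] w 0.0149
turn tot [-0.05 -0.01 -0.11] rows 1 each [-0.05 -0.01 -0.11]  | shift after turn mm [  0.6  -1.5 145.6]  before-turn frame [  0.6  -1.4 145.6]
```

Request:
step_arm(moves=[{"rx": 0,"ry": 0,"rz": 0,"dx": 0.6,"dy": -1.4,"dz": 25,"gripper": -1},{"rx": 0,"ry": 0,"rz": 0,"dx": 0,"dy": 0,"dz": 40,"gripper": -1},{"rx": 0,"ry": 0,"rz": 0,"dx": 0,"dy": 0,"dz": 40,"gripper": -1},{"rx": 0,"ry": 0,"rz": 0,"dx": 0,"dy": 0,"dz": 30,"gripper": -1},{"rx": 0,"ry": 0,"rz": 0,"dx": 0,"dy": 0,"dz": 10,"gripper": -1},{"rx": 0,"ry": 0,"rz": 0,"dx": 0,"dy": 0,"dz": 0,"gripper": -1},{"rx": 0,"ry": 0,"rz": 0,"dx": 0,"dy": 0,"dz": 0,"gripper": -1}])

```text
clock: 7.98
tcp_pos: [0.6157, -0.009, 0.1663]
orientation: [-0.107, 2.617, 0.028]
contact_force: [-0.8, -0.2, -1.8]
grip_width: 0.015
gripper_force: 59.3
```

```bash
python3 -c "
from h import *
home('toblong',-1,.0017,.0194,.0)"
```

```text
t 7.97 tcp [ 0.6157 -0.009   0.1663] j [-0.42  0.33  0.39  2.18 -0.79  0.18  2.32] F [-0.8 -0.2 -1.8] w 0.015
turn tot [-0.02 -0.04 -0.02] rows 1 each [-0.02 -0.04 -0.02]  | shift after turn mm [-0.4 -0.1 20.9]  before-turn frame [-0.4 -0.1 20.9]
```

Request:
step_arm(moves=[{"rx": 0,"ry": 0,"rz": 0,"dx": -0.4,"dy": 0,"dz": 5,"gripper": -1},{"rx": 0,"ry": 0,"rz": 0,"dx": 0,"dy": 0,"dz": 4,"gripper": -1},{"rx": 0,"ry": 0,"rz": 0,"dx": 0,"dy": 0,"dz": 4,"gripper": -1},{"rx": 0,"ry": 0,"rz": 0,"dx": 0,"dy": 0,"dz": 3,"gripper": -1},{"rx": 0,"ry": 0,"rz": 0,"dx": 0,"dy": 0,"dz": 2,"gripper": -1},{"rx": 0,"ry": 0,"rz": 0,"dx": 0,"dy": 0,"dz": 0,"gripper": -1}])

```text
clock: 8.72
tcp_pos: [0.6245, -0.0086, 0.1506]
orientation: [-0.105, 2.617, 0.029]
contact_force: [-0.6, 0.3, -1.0]
grip_width: 0.0147
gripper_force: 59.3
```

```bash
python3 -c "
from h import *
home('toblong',-1,.0017,.0194,.0)"
```

```text
t 8.72 tcp [ 0.6245 -0.0086  0.1506] j [-0.43  0.38  0.41  2.17 -1.01  0.17  2.54] F [-0.6  0.3 -1. ] w 0.0147
turn tot [-0.03 -0.04 -0.08] rows 1 each [-0.03 -0.04 -0.08]  | shift after turn mm [-0.6  0.2  2.9]  before-turn frame [-0.6  0.2  2.9]
```

Request:
step_arm(moves=[{"rx": 0,"ry": 0,"rz": 0,"dx": -0.5,"dy": 0,"dz": 1.5,"gripper": -1},{"rx": 0,"ry": 0,"rz": 0,"dx": 0,"dy": 0,"dz": 1.5,"gripper": -1},{"rx": 0,"ry": 0,"rz": 0,"dx": 0,"dy": 0,"dz": 0,"gripper": -1}])

```text
clock: 9.1
tcp_pos: [0.6261, -0.0085, 0.149]
orientation: [-0.105, 2.616, 0.03]
contact_force: [-10.1, -1.0, 12.2]
grip_width: 0.0152
gripper_force: 61.8
```

Request:
step_arm(moves=[{"rx": 0,"ry": 0,"rz": 0,"dx": 0,"dy": 0,"dz": 1,"gripper": -1},{"rx": 0,"ry": 0,"rz": 0,"dx": 0,"dy": 0,"dz": 0,"gripper": -1}])

```text
clock: 9.35
tcp_pos: [0.6261, -0.0085, 0.149]
orientation: [-0.104, 2.616, 0.032]
contact_force: [-22.0, 0.1, 26.3]
grip_width: 0.0147
gripper_force: 64.4
```

```bash
python3 -c "
from h import *
home('toblong',-1,.0017,.0194,.0)"
```

```text
t 9.35 tcp [ 0.6261 -0.0085  0.149 ] j [-0.43  0.38  0.41  2.17 -1.06  0.17  2.58] F [-22.    0.1  26.3] w 0.0147
turn tot [ 0.08  0.04 -0.15] rows 1 each [ 0.08  0.04 -0.15]  | shift after turn mm [0.  0.2 0.7]  before-turn frame [0.  0.2 0.7]
```

Contact came 0.7 mm short of the predicted home, so the lid is seated. I'll relieve the push, open, and back out along the rim normal.

Request:
step_arm(moves=[{"rx": 0,"ry": 0,"rz": 0,"dx": 0,"dy": 0,"dz": -1,"gripper": -1},{"rx": 0,"ry": 0,"rz": 0,"dx": 0,"dy": 0,"dz": 0,"gripper": -0.3},{"rx": 0,"ry": 0,"rz": 0,"dx": 0,"dy": 0,"dz": 0,"gripper": 0.2},{"rx": 0,"ry": 0,"rz": 0,"dx": 0,"dy": 0,"dz": 0,"gripper": 0.6},{"rx": 0,"ry": 0,"rz": 0,"dx": 0,"dy": 0,"dz": 0,"gripper": 1},{"rx": 0,"ry": 0,"rz": 0,"dx": 0,"dy": 0,"dz": -10,"gripper": 1},{"rx": 0,"ry": 0,"rz": 0,"dx": 0,"dy": 0,"dz": -30,"gripper": 1},{"rx": 0,"ry": 0,"rz": 0,"dx": 0,"dy": 0,"dz": -40,"gripper": 1},{"rx": 0,"ry": 0,"rz": 0,"dx": 0,"dy": 0,"dz": -40,"gripper": 1},{"rx": 0,"ry": 0,"rz": 0,"dx": 0,"dy": 0,"dz": -30,"gripper": 1},{"rx": 0,"ry": 0,"rz": 0,"dx": 0,"dy": 0,"dz": 0,"gripper": 1},{"rx": 0,"ry": 0,"rz": 0,"dx": 0,"dy": 0,"dz": 0,"gripper": 1}])

```text
clock: 10.85
tcp_pos: [0.563, -0.0104, 0.2654]
orientation: [-0.114, 2.608, 0.026]
contact_force: [0.4, 0.8, -0.3]
grip_width: 0.0855
gripper_force: 0.0
```

```bash
cat > chk.py <<'E'
# fit in-plane pose of the placed lids from the wrist camera, in rim frame
import sys
from h import *
kind=sys.argv[1];k='t'+kind;L=cams(['wrist']);c=L[0][0];Rm=rimR(RIM[3]).as_matrix();o=rims(RIM)[k]
def S(p):
    P=solid(kind,0,.006); P=P@R.from_euler('z',p[3]).as_matrix().T+[p[0],p[1],p[2]]; return [P@Rm.T+o]
x,e,f=fit(lambda p:resid(L,S(p)),[0,0,0,0],[.01,.01,.01,.1]);print('free',x.round(4),e.round(2))
x,e,f=fit(lambda p:resid(L,S([p[0],p[1],0,p[2]])),[0,0,0],[.01,.01,.1]);print('z=0',x.round(4),e.round(2))
x,e,f=fit(lambda p:resid(L,S([0,0,p[0],0])),[0],[.01]);print('z only',x.round(4),e.round(2))
im=L[0][1].copy();cv2.polylines(im,[cv2.convexHull(proj(c,S([0,0,0,0])[0]).astype(np.float32)).round().astype(int)],True,(0,255,255),1);cv2.imwrite(f'pics/c_{kind}.png',im)
E
python3 chk.py oblong; python3 -c "
from h import *
plan([.4360,.0088,.25],down(203.3))"
```

```text
free [-0.0033 -0.0012 -0.0041 -0.0056] 4.43
z=0 [-0.0032 -0.0012 -0.0056] 4.46
z only [-0.0043] 4.98
t 10.9 tcp [ 0.5629 -0.0113  0.2652] j [-1.23  0.1   1.24  2.23 -0.35  0.37  1.94] F [ 0.5  0.  -0.2] w 0.0851
turn tot [ -5.12  30.09 -17.91] rows 4 each [-1.28  7.52 -4.48]  | shift after turn mm [108.6  68.7  15.2]  before-turn frame [115.3  30.9 -50.1]
```

View pics/c_oblong.png

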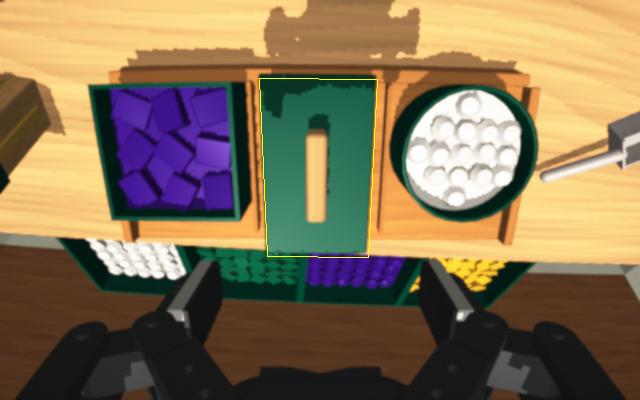

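The placed oblong lid matches its home outline (cols 260–377, rows 78–257). I'll use this clear view to re-check both outer tins, then go to the square lid.

```bash
python3 - <<'E'
from h import *
L=cams(['wrist'])
f3=lambda p:resid(L,[tins2(*p,-.015,-.015)[i] for i in(0,2)])
x,e,f=fit(f3,RIM[:4],[.01,.01,.01,.1]);print(x.round(4),e.round(2))
E
```

```text
[ 0.641  -0.007   0.1201  0.0795] 1.16
```

Request:
step_arm(moves=[{"rx": -1.28,"ry": 7.52,"rz": -4.48,"dx": 0,"dy": 0,"dz": 0,"gripper": 1},{"rx": -1.28,"ry": 7.52,"rz": -4.48,"dx": 0,"dy": 0,"dz": 0,"gripper": 1},{"rx": -1.28,"ry": 7.52,"rz": -4.48,"dx": 0,"dy": 0,"dz": 0,"gripper": 1},{"rx": -1.28,"ry": 7.52,"rz": -4.48,"dx": 0,"dy": 0,"dz": 0,"gripper": 1},{"rx": 0,"ry": 0,"rz": 0,"dx": 36,"dy": 23,"dz": 0,"gripper": 1},{"rx": 0,"ry": 0,"rz": 0,"dx": 36,"dy": 23,"dz": 0,"gripper": 1},{"rx": 0,"ry": 0,"rz": 0,"dx": 36,"dy": 23,"dz": 15,"gripper": 1},{"rx": 0,"ry": 0,"rz": 0,"dx": 0,"dy": 0,"dz": 0,"gripper": 1},{"rx": 0,"ry": 0,"rz": 0,"dx": 0,"dy": 0,"dz": 0,"gripper": 1},{"rx": 0,"ry": 0,"rz": 0,"dx": 0,"dy": 0,"dz": 0,"gripper": 1}])

```text
clock: 12.2
tcp_pos: [0.4379, 0.0086, 0.2512]
orientation: [-0.632, 3.075, -0.002]
contact_force: [0.8, 0.3, 0.8]
grip_width: 0.0852
gripper_force: 0.0
```

```bash
python3 w.py square .436 .0088 .406 203.3
```

```text
wrist fit [0.4374 0.0078 0.4063] err 0.75 deg 23.3
t 12.25 tcp [0.4378 0.0086 0.2511] j [-1.22  0.11  1.16  2.15 -0.12  0.95  1.99] F [ 1.1 -0.1 -0.7] w 0.0853
turn tot [-0.1   0.08 -0.08] rows 1 each [-0.1   0.08 -0.08]  | shift after turn mm [  0.7  -0.6 210.1]  before-turn frame [ 1.000e+00 -2.000e-01  2.101e+02]
```

Request:
step_arm(moves=[{"rx": 0,"ry": 0,"rz": 0,"dx": 0.8,"dy": -0.5,"dz": 30,"gripper": 1},{"rx": 0,"ry": 0,"rz": 0,"dx": 0,"dy": 0,"dz": 40,"gripper": 1},{"rx": 0,"ry": 0,"rz": 0,"dx": 0,"dy": 0,"dz": 40,"gripper": 1},{"rx": 0,"ry": 0,"rz": 0,"dx": 0,"dy": 0,"dz": 40,"gripper": 1},{"rx": 0,"ry": 0,"rz": 0,"dx": 0,"dy": 0,"dz": 35,"gripper": 1},{"rx": 0,"ry": 0,"rz": 0,"dx": 0,"dy": 0,"dz": 23,"gripper": 1},{"rx": 0,"ry": 0,"rz": 0,"dx": 0,"dy": 0,"dz": 0,"gripper": -1},{"rx": 0,"ry": 0,"rz": 0,"dx": 0,"dy": 0,"dz": 0,"gripper": -1},{"rx": 0,"ry": 0,"rz": 0,"dx": 0,"dy": 0,"dz": 0,"gripper": -1},{"rx": 0,"ry": 0,"rz": 0,"dx": 0,"dy": 0,"dz": 0,"gripper": -1},{"rx": 0,"ry": 0,"rz": 0,"dx": 0,"dy": 0,"dz": 0,"gripper": -1},{"rx": 0,"ry": 0,"rz": 0,"dx": 0,"dy": 0,"dz": 0,"gripper": -1}])

```text
clock: 13.75
tcp_pos: [0.4368, 0.009, 0.0436]
orientation: [-0.635, 3.074, 0.001]
contact_force: [-0.6, 0.5, 5.5]
grip_width: 0.0151
gripper_force: 58.7
```

```bash
python3 -c "
from h import *
plan([.4374,.0078,.041],down(203.3))
plan([.4374,.0078,.3],down(184.7))"
```

```text
t 13.75 tcp [0.4368 0.009  0.0436] j [-0.71  0.55  0.68  2.3  -0.73  0.51  2.53] F [-0.6  0.5  5.5] w 0.0151
turn tot [0.01 0.16 0.04] rows 1 each [0.01 0.16 0.04]  | shift after turn mm [-0.  -1.3  2.6]  before-turn frame [-0.  -1.3  2.6]
t 13.75 tcp [0.4368 0.009  0.0436] j [-0.71  0.55  0.68  2.3  -0.73  0.51  2.53] F [-0.6  0.5  5.5] w 0.0151
turn tot [ 0.03  0.15 18.64] rows 2 each [0.02 0.08 9.32]  | shift after turn mm [  -0.5   -1.2 -256.4]  before-turn frame [  -0.7   -1.3 -256.4]
```

Request:
step_arm(moves=[{"rx": 0,"ry": 0,"rz": 0,"dx": 0,"dy": 0,"dz": -15,"gripper": -1},{"rx": 0,"ry": 0,"rz": 0,"dx": 0,"dy": 0,"dz": -35,"gripper": -1},{"rx": 0,"ry": 0,"rz": 0,"dx": 0,"dy": 0,"dz": -50,"gripper": -1},{"rx": 0,"ry": 0,"rz": 0,"dx": 0,"dy": 0,"dz": -50,"gripper": -1},{"rx": 0,"ry": 0,"rz": 0,"dx": 0,"dy": 0,"dz": -50,"gripper": -1},{"rx": 0,"ry": 0,"rz": 0,"dx": 0,"dy": 0,"dz": -50,"gripper": -1},{"rx": 0,"ry": 0,"rz": 9.3,"dx": 0,"dy": 0,"dz": 0,"gripper": -1},{"rx": 0,"ry": 0,"rz": 9.3,"dx": 0,"dy": 0,"dz": 0,"gripper": -1},{"rx": 0,"ry": 0,"rz": 0,"dx": 0,"dy": 0,"dz": 0,"gripper": -1},{"rx": 0,"ry": 0,"rz": 0,"dx": 0,"dy": 0,"dz": 0,"gripper": -1}])

```text
clock: 15.0
tcp_pos: [0.4347, 0.0099, 0.2872]
orientation: [-0.138, 3.139, 0.003]
contact_force: [0.6, 0.7, -1.3]
grip_width: 0.0153
gripper_force: 59.0
```

```bash
sed -i 's/\[.6411,-.0071,.1195,.082,/[.6411,-.0071,.1197,.081,/' h.py; python3 -c "
from h import *
home('tsquare',-1,0,.0206,.15)"
```

```text
t 15.0 tcp [0.4347 0.0099 0.2872] j [-1.39 -0.04  1.24  2.11  0.04  1.05  1.49] F [ 0.6  0.7 -1.3] w 0.0153
turn tot [  0.2  -29.99   0.35] rows 3 each [  0.07 -10.     0.12]  | shift after turn mm [ -78.2 -163.7   63.7]  before-turn frame [ -98.5 -164.4   15.7]
```

Shift first in the level frame, then tilt.

Request:
step_arm(moves=[{"rx": 0,"ry": 0,"rz": 0,"dx": -20,"dy": -32,"dz": 0,"gripper": -1},{"rx": 0,"ry": 0,"rz": 0,"dx": -20,"dy": -33,"dz": 0,"gripper": -1},{"rx": 0,"ry": 0,"rz": 0,"dx": -20,"dy": -33,"dz": 0,"gripper": -1},{"rx": 0,"ry": 0,"rz": 0,"dx": -20,"dy": -33,"dz": 0,"gripper": -1},{"rx": 0,"ry": 0,"rz": 0,"dx": -18,"dy": -33,"dz": 0,"gripper": -1},{"rx": 0,"ry": -7.5,"rz": 0.1,"dx": 0,"dy": 0,"dz": 0,"gripper": -1},{"rx": 0,"ry": -7.5,"rz": 0.1,"dx": 0,"dy": 0,"dz": 0,"gripper": -1},{"rx": 0,"ry": -7.5,"rz": 0.1,"dx": 0,"dy": 0,"dz": 0,"gripper": -1},{"rx": 0,"ry": -7.5,"rz": 0,"dx": 0,"dy": 0,"dz": 0,"gripper": -1},{"rx": 0,"ry": 0,"rz": 0,"dx": 0,"dy": 0,"dz": 0,"gripper": -1},{"rx": 0,"ry": 0,"rz": 0,"dx": 0,"dy": 0,"dz": 0,"gripper": -1}])

```text
clock: 16.38
tcp_pos: [0.5438, -0.1405, 0.2872]
orientation: [-0.106, 2.62, 0.032]
contact_force: [-0.2, 0.5, -1.7]
grip_width: 0.0146
gripper_force: 59.4
```

```bash
python3 -c "
from h import *
home('tsquare',-1,0,.0206,.02)"
```

```text
t 16.38 tcp [ 0.5438 -0.1405  0.2872] j [-0.85  0.05  1.15  2.18 -0.48  0.5   2.31] F [-0.2  0.5 -1.7] w 0.0146
turn tot [ 0.14 -0.22 -0.07] rows 1 each [ 0.14 -0.22 -0.07]  | shift after turn mm [  5.4  -4.9 145.4]  before-turn frame [  4.8  -5.3 145.4]
```

Request:
step_arm(moves=[{"rx": 0.1,"ry": -0.2,"rz": 0,"dx": 5,"dy": -5,"dz": 25,"gripper": -1},{"rx": 0,"ry": 0,"rz": 0,"dx": 0,"dy": 0,"dz": 30,"gripper": -1},{"rx": 0,"ry": 0,"rz": 0,"dx": 0,"dy": 0,"dz": 30,"gripper": -1},{"rx": 0,"ry": 0,"rz": 0,"dx": 0,"dy": 0,"dz": 30,"gripper": -1},{"rx": 0,"ry": 0,"rz": 0,"dx": 0,"dy": 0,"dz": 25,"gripper": -1},{"rx": 0,"ry": 0,"rz": 0,"dx": 0,"dy": 0,"dz": 5,"gripper": -1},{"rx": 0,"ry": 0,"rz": 0,"dx": 0,"dy": 0,"dz": 0,"gripper": -1},{"rx": 0,"ry": 0,"rz": 0,"dx": 0,"dy": 0,"dz": 0,"gripper": -1}])

```text
clock: 17.38
tcp_pos: [0.6116, -0.1397, 0.1597]
orientation: [-0.103, 2.616, 0.031]
contact_force: [1.1, 0.2, -0.6]
grip_width: 0.015
gripper_force: 59.3
```

```bash
python3 -c "
from h import *
home('tsquare',-1,0,.0206,.0)"
```

```text
t 17.38 tcp [ 0.6116 -0.1397  0.1597] j [-0.21  0.39  0.5   2.15 -1.21  0.35  2.95] F [ 1.1  0.2 -0.6] w 0.015
turn tot [ 0.08  0.02 -0.14] rows 1 each [ 0.08  0.02 -0.14]  | shift after turn mm [ 0.3 -0.2 21.1]  before-turn frame [ 0.3 -0.2 21.1]
```

Request:
step_arm(moves=[{"rx": 0,"ry": 0,"rz": 0,"dx": 0.3,"dy": -0.2,"dz": 3,"gripper": -1},{"rx": 0,"ry": 0,"rz": 0,"dx": 0,"dy": 0,"dz": 3,"gripper": -1},{"rx": 0,"ry": 0,"rz": 0,"dx": 0,"dy": 0,"dz": 0,"gripper": -1}])

```text
clock: 17.75
tcp_pos: [0.6137, -0.1392, 0.1546]
orientation: [-0.103, 2.615, 0.032]
contact_force: [0.4, -0.5, -1.4]
grip_width: 0.0147
gripper_force: 59.3
```

```bash
python3 -c "
from h import *
home('tsquare',-1,0,.0206,.0)"
```

```text
t 17.75 tcp [ 0.6137 -0.1392  0.1546] j [-0.17  0.39  0.44  2.14 -1.2   0.32  2.95] F [ 0.4 -0.5 -1.4] w 0.0147
turn tot [ 0.1   0.06 -0.16] rows 1 each [ 0.1   0.06 -0.16]  | shift after turn mm [-0.4 -0.5 15.6]  before-turn frame [-0.4 -0.5 15.6]
```

It's clamping j7 and using the redundancy, and tracking holds. Continuing down.

Request:
step_arm(moves=[{"rx": 0,"ry": 0,"rz": 0,"dx": -0.4,"dy": -0.4,"dz": 3,"gripper": -1},{"rx": 0,"ry": 0,"rz": 0,"dx": 0,"dy": 0,"dz": 3,"gripper": -1},{"rx": 0,"ry": 0,"rz": 0,"dx": 0,"dy": 0,"dz": 3,"gripper": -1},{"rx": 0,"ry": 0,"rz": 0,"dx": 0,"dy": 0,"dz": 3,"gripper": -1},{"rx": 0,"ry": 0,"rz": 0,"dx": 0,"dy": 0,"dz": 0,"gripper": -1}])

```text
clock: 18.38
tcp_pos: [0.62, -0.1394, 0.1442]
orientation: [-0.102, 2.616, 0.032]
contact_force: [0.4, 0.2, -1.5]
grip_width: 0.0148
gripper_force: 59.3
```

```bash
python3 -c "
from h import *
home('tsquare',-1,0,.0206,.0)"
```

```text
t 18.38 tcp [ 0.62   -0.1394  0.1442] j [-0.09  0.41  0.34  2.13 -1.2   0.29  2.95] F [ 0.4  0.2 -1.5] w 0.0148
turn tot [ 0.09  0.04 -0.19] rows 1 each [ 0.09  0.04 -0.19]  | shift after turn mm [-0.2  0.2  3.5]  before-turn frame [-0.2  0.2  3.5]
```

Request:
step_arm(moves=[{"rx": 0,"ry": 0,"rz": 0,"dx": -0.2,"dy": 0.2,"dz": 1.5,"gripper": -1},{"rx": 0,"ry": 0,"rz": 0,"dx": 0,"dy": 0,"dz": 1.5,"gripper": -1},{"rx": 0,"ry": 0,"rz": 0,"dx": 0,"dy": 0,"dz": 0,"gripper": -1}])

```text
clock: 18.75
tcp_pos: [0.6217, -0.139, 0.142]
orientation: [-0.103, 2.615, 0.031]
contact_force: [-0.4, 1.3, -0.5]
grip_width: 0.0149
gripper_force: 59.5
```

Request:
step_arm(moves=[{"rx": 0,"ry": 0,"rz": 0,"dx": 0,"dy": 0,"dz": 1,"gripper": -1},{"rx": 0,"ry": 0,"rz": 0,"dx": 0,"dy": 0,"dz": 0,"gripper": -1}])

```text
clock: 19.0
tcp_pos: [0.6218, -0.139, 0.1419]
orientation: [-0.102, 2.615, 0.032]
contact_force: [-9.2, 1.7, 10.5]
grip_width: 0.0153
gripper_force: 61.4
```

```bash
python3 -c "
from h import *
home('tsquare',-1,0,.0206,.0)"
```

```text
t 19.0 tcp [ 0.6218 -0.139   0.1419] j [-0.07  0.41  0.31  2.13 -1.2   0.28  2.95] F [-9.2  1.7 10.5] w 0.0153
turn tot [ 0.11  0.1  -0.19] rows 1 each [ 0.11  0.1  -0.19]  | shift after turn mm [ 0.2 -0.1  0.6]  before-turn frame [ 0.2 -0.1  0.6]
```

Request:
step_arm(moves=[{"rx": 0,"ry": 0,"rz": 0,"dx": 0,"dy": 0,"dz": 0.6,"gripper": -1},{"rx": 0,"ry": 0,"rz": 0,"dx": 0,"dy": 0,"dz": -1,"gripper": -1},{"rx": 0,"ry": 0,"rz": 0,"dx": 0,"dy": 0,"dz": 0,"gripper": -0.3},{"rx": 0,"ry": 0,"rz": 0,"dx": 0,"dy": 0,"dz": 0,"gripper": 0.2},{"rx": 0,"ry": 0,"rz": 0,"dx": 0,"dy": 0,"dz": 0,"gripper": 0.6},{"rx": 0,"ry": 0,"rz": 0,"dx": 0,"dy": 0,"dz": 0,"gripper": 1},{"rx": 0,"ry": 0,"rz": 0,"dx": 0,"dy": 0,"dz": -10,"gripper": 1},{"rx": 0,"ry": 0,"rz": 0,"dx": 0,"dy": 0,"dz": -20,"gripper": 1},{"rx": 0,"ry": 0,"rz": 0,"dx": 0,"dy": 0,"dz": -30,"gripper": 1},{"rx": 0,"ry": 0,"rz": 0,"dx": 0,"dy": 0,"dz": -30,"gripper": 1},{"rx": 0,"ry": 0,"rz": 0,"dx": 0,"dy": 0,"dz": -30,"gripper": 1},{"rx": 0,"ry": 0,"rz": 0,"dx": 0,"dy": 0,"dz": -30,"gripper": 1},{"rx": 0,"ry": 0,"rz": 0,"dx": 0,"dy": 0,"dz": 0,"gripper": 1}])

```text
clock: 20.62
tcp_pos: [0.5471, -0.1457, 0.2735]
orientation: [-0.101, 2.611, 0.033]
contact_force: [0.1, -0.2, 0.0]
grip_width: 0.0856
gripper_force: 0.0
```

```bash
python3 chk.py square; python3 -c "
from h import *
plan([.494,-.3335,.26],down(21)); plan([.494,-.3335,.26],down(201))"
```

```text
free [-0.0032 -0.0008 -0.0032 -0.0023] 0.39
z=0 [-0.0038 -0.0009 -0.0024] 0.82
z only [-0.01] 2.11
t 20.68 tcp [ 0.5472 -0.145   0.2723] j [-0.45  0.08  0.74  2.18 -0.54  0.46  2.36] F [0.5 0.3 0.4] w 0.0855
turn tot [ 42.74   5.87 158.3 ] rows 16 each [2.67 0.37 9.89]  | shift after turn mm [-117.2  156.9   12.3]  before-turn frame [  64.6 -183.7  -24.2]
t 20.68 tcp [ 0.5472 -0.145   0.2723] j [-0.45  0.08  0.74  2.18 -0.54  0.46  2.36] F [0.5 0.3 0.4] w 0.0855
turn tot [ -4.12  30.01 -16.12] rows 4 each [-1.03  7.5  -4.03]  | shift after turn mm [ 117.2 -156.9   12.3]  before-turn frame [  64.6 -183.7  -24.2]
```

The square lid is within 4 mm of centre. For the round lid, untilt and turn the long way so j7 stays mid-range.

Request:
step_arm(moves=[{"rx": 0,"ry": 7.5,"rz": 0,"dx": 0,"dy": 0,"dz": 0,"gripper": 1},{"rx": 0,"ry": 7.5,"rz": 0,"dx": 0,"dy": 0,"dz": 0,"gripper": 1},{"rx": 0,"ry": 7.5,"rz": 0,"dx": 0,"dy": 0,"dz": 0,"gripper": 1},{"rx": 0,"ry": 7.5,"rz": 0,"dx": 0,"dy": 0,"dz": 0,"gripper": 1},{"rx": 0,"ry": 0,"rz": 10.2,"dx": 0,"dy": 0,"dz": 0,"gripper": 1},{"rx": 0,"ry": 0,"rz": 10.2,"dx": 0,"dy": 0,"dz": 0,"gripper": 1},{"rx": 0,"ry": 0,"rz": 10.2,"dx": 0,"dy": 0,"dz": 0,"gripper": 1},{"rx": 0,"ry": 0,"rz": 10.2,"dx": 0,"dy": 0,"dz": 0,"gripper": 1},{"rx": 0,"ry": 0,"rz": 10.2,"dx": 0,"dy": 0,"dz": 0,"gripper": 1},{"rx": 0,"ry": 0,"rz": 10.2,"dx": 0,"dy": 0,"dz": 0,"gripper": 1},{"rx": 0,"ry": 0,"rz": 10.2,"dx": 0,"dy": 0,"dz": 0,"gripper": 1},{"rx": 0,"ry": 0,"rz": 10.2,"dx": 0,"dy": 0,"dz": 0,"gripper": 1},{"rx": 0,"ry": 0,"rz": 10.2,"dx": 0,"dy": 0,"dz": 0,"gripper": 1},{"rx": 0,"ry": 0,"rz": 10.2,"dx": 0,"dy": 0,"dz": 0,"gripper": 1},{"rx": 0,"ry": 0,"rz": 10.2,"dx": 0,"dy": 0,"dz": 0,"gripper": 1},{"rx": 0,"ry": 0,"rz": 10.2,"dx": 0,"dy": 0,"dz": 0,"gripper": 1},{"rx": 0,"ry": 0,"rz": 10.2,"dx": 0,"dy": 0,"dz": 0,"gripper": 1},{"rx": 0,"ry": 0,"rz": 10.2,"dx": 0,"dy": 0,"dz": 0,"gripper": 1},{"rx": 0,"ry": 0,"rz": 10.2,"dx": 0,"dy": 0,"dz": 0,"gripper": 1},{"rx": 0,"ry": 0,"rz": 10.2,"dx": 0,"dy": 0,"dz": 0,"gripper": 1}])

```text
clock: 23.18
tcp_pos: [0.5474, -0.1448, 0.2697]
orientation: [-3.086, -0.573, 0.001]
contact_force: [0.1, -0.3, -0.1]
grip_width: 0.0855
gripper_force: 0.0
```

```bash
python3 -c "
from h import *
plan([.494,-.3335,.26],down(21))"
```

```text
t 23.18 tcp [ 0.5474 -0.1448  0.2697] j [-0.76  0.71  1.42  1.85 -0.75  1.27 -0.32] F [ 0.1 -0.3 -0.1] w 0.0855
turn tot [-0.17 -0.01  0.05] rows 1 each [-0.17 -0.01  0.05]  | shift after turn mm [-117.4  157.     9.7]  before-turn frame [-117.6  156.9    9.2]
```

Request:
step_arm(moves=[{"rx": 0,"ry": 0,"rz": 0,"dx": -23,"dy": 31,"dz": 0,"gripper": 1},{"rx": 0,"ry": 0,"rz": 0,"dx": -23,"dy": 31,"dz": 0,"gripper": 1},{"rx": 0,"ry": 0,"rz": 0,"dx": -23,"dy": 31,"dz": 0,"gripper": 1},{"rx": 0,"ry": 0,"rz": 0,"dx": -24,"dy": 32,"dz": 4,"gripper": 1},{"rx": 0,"ry": 0,"rz": 0,"dx": -24,"dy": 32,"dz": 6,"gripper": 1},{"rx": 0,"ry": 0,"rz": 0,"dx": 0,"dy": 0,"dz": 0,"gripper": 1},{"rx": 0,"ry": 0,"rz": 0,"dx": 0,"dy": 0,"dz": 0,"gripper": 1}])

```text
clock: 24.05
tcp_pos: [0.4956, -0.3335, 0.2596]
orientation: [-3.083, -0.581, -0.001]
contact_force: [-0.2, 0.7, 0.1]
grip_width: 0.085
gripper_force: 0.0
```

```bash
python3 - <<'E'
from h import *
L=cams(['wrist']);c,im,S=L[0];x,e,f=fitlid(L,'round',[.4937,-.3338,0]);print(x[:2].round(4),e.round(2))
h=cv2.convexHull(proj(c,lidsolid('round',x[0],x[1],0)).astype(np.float32))
m=np.zeros(im.shape[:2],np.uint8);cv2.fillConvexPoly(m,h.round().astype(int),1);m=cv2.erode(m,np.ones((9,9)))
b,g,rr=[im[...,i].astype(float) for i in range(3)]
w=((rr>1.2*np.maximum(g,b))&(m>0)).astype(np.uint8)
cs,_=cv2.findContours(w,cv2.RETR_EXTERNAL,cv2.CHAIN_APPROX_NONE);q=max(cs,key=cv2.contourArea)
G=np.array([ground(c,*p,.044)[:2] for p in q[:,0].astype(float)])
rc=cv2.minAreaRect((G*1000).astype(np.float32));bx=cv2.boxPoints(rc);d=[bx[1]-bx[0],bx[2]-bx[1]];d=max(d,key=np.linalg.norm);yaw=np.degrees(np.arctan2(d[1],d[0]));print(rc,'handle yaw',yaw)
yaw=(yaw+90)%180-90
plan([x[0],x[1],.041],down(yaw))
im=im.copy();cv2.polylines(im,[h.round().astype(int)],True,(0,0,255),1);cv2.drawContours(im,[q],-1,(255,0,255),1);cv2.imwrite('pics/w_round.png',im)
E
```

```text
[ 0.4951 -0.3348] 0.78
((496.612060546875, -334.0491943359375), (70.9129638671875, 14.769715309143066), 21.010377883911133) handle yaw 21.010368
t 24.1 tcp [ 0.496  -0.333   0.2598] j [-0.35  0.7   1.3   1.79 -0.72  1.24 -0.04] F [ 0.9  0.3 -0.2] w 0.0857
turn tot [-0.21 -0.07  0.41] rows 1 each [-0.21 -0.07  0.41]  | shift after turn mm [ -1.5   1.4 218.8]  before-turn frame [ -1.8   2.2 218.7]
```

Request:
step_arm(moves=[{"rx": -0.2,"ry": 0,"rz": 0.4,"dx": -1.5,"dy": 1.4,"dz": 30,"gripper": 1},{"rx": 0,"ry": 0,"rz": 0,"dx": 0,"dy": 0,"dz": 40,"gripper": 1},{"rx": 0,"ry": 0,"rz": 0,"dx": 0,"dy": 0,"dz": 40,"gripper": 1},{"rx": 0,"ry": 0,"rz": 0,"dx": 0,"dy": 0,"dz": 40,"gripper": 1},{"rx": 0,"ry": 0,"rz": 0,"dx": 0,"dy": 0,"dz": 40,"gripper": 1},{"rx": 0,"ry": 0,"rz": 0,"dx": 0,"dy": 0,"dz": 20,"gripper": 1},{"rx": 0,"ry": 0,"rz": 0,"dx": 0,"dy": 0,"dz": 7,"gripper": 1},{"rx": 0,"ry": 0,"rz": 0,"dx": 0,"dy": 0,"dz": 0,"gripper": -1},{"rx": 0,"ry": 0,"rz": 0,"dx": 0,"dy": 0,"dz": 0,"gripper": -1},{"rx": 0,"ry": 0,"rz": 0,"dx": 0,"dy": 0,"dz": 0,"gripper": -1},{"rx": 0,"ry": 0,"rz": 0,"dx": 0,"dy": 0,"dz": 0,"gripper": -1},{"rx": 0,"ry": 0,"rz": 0,"dx": 0,"dy": 0,"dz": 0,"gripper": -1},{"rx": 0,"ry": 0,"rz": 0,"dx": 0,"dy": 0,"dz": 0,"gripper": -1}])

```text
clock: 25.72
tcp_pos: [0.4951, -0.3361, 0.0445]
orientation: [3.088, 0.57, 0.004]
contact_force: [0.1, -0.1, 5.4]
grip_width: 0.0147
gripper_force: 60.4
```

```bash
python3 -c "
from h import *
plan([.4951,-.3348,.041],down(21))"
```

```text
t 25.73 tcp [ 0.4951 -0.3361  0.0445] j [-0.18  0.91  1.    1.93 -1.01  0.91  0.15] F [ 0.1 -0.1  5.4] w 0.0147
turn tot [ 0.09 -0.15 -0.07] rows 1 each [ 0.09 -0.15 -0.07]  | shift after turn mm [ 0.5 -1.2  3.5]  before-turn frame [ 0.5 -1.2  3.5]
```

Request:
step_arm(moves=[{"rx": 0,"ry": 0,"rz": 0,"dx": 0,"dy": 0,"dz": -15,"gripper": -1},{"rx": 0,"ry": 0,"rz": 0,"dx": 0,"dy": 0,"dz": -35,"gripper": -1},{"rx": 0,"ry": 0,"rz": 0,"dx": 0,"dy": 0,"dz": -50,"gripper": -1},{"rx": 0,"ry": 0,"rz": 0,"dx": 0,"dy": 0,"dz": -50,"gripper": -1},{"rx": 0,"ry": 0,"rz": 0,"dx": 0,"dy": 0,"dz": -50,"gripper": -1},{"rx": 0,"ry": 0,"rz": 0,"dx": 0,"dy": 0,"dz": -50,"gripper": -1},{"rx": 0,"ry": 0,"rz": 8.2,"dx": 0,"dy": 0,"dz": 0,"gripper": -1},{"rx": 0,"ry": 0,"rz": 8.2,"dx": 0,"dy": 0,"dz": 0,"gripper": -1},{"rx": 0,"ry": 0,"rz": 0,"dx": 0,"dy": 0,"dz": 0,"gripper": -1},{"rx": 0,"ry": 0,"rz": 0,"dx": 0,"dy": 0,"dz": 0,"gripper": -1}])

```text
clock: 26.98
tcp_pos: [0.494, -0.3358, 0.2938]
orientation: [3.139, 0.128, 0.003]
contact_force: [0.8, 0.0, -1.5]
grip_width: 0.0148
gripper_force: 59.2
```

```bash
python3 -c "
from h import *
home('tround',1,.0005,.0215,.15)"
```

```text
t 26.98 tcp [ 0.494  -0.3358  0.2938] j [-0.38  0.71  1.39  1.75 -0.72  1.31 -0.31] F [ 0.8  0.  -1.5] w 0.0148
turn tot [2.000e-02 2.991e+01 3.000e-02] rows 3 each [0.01 9.97 0.01]  | shift after turn mm [  47.5 -445.7   52.9]  before-turn frame [  67.7 -445.7   21.9]
```

Request:
step_arm(moves=[{"rx": 0,"ry": 0,"rz": 0,"dx": 5,"dy": -25,"dz": 0,"gripper": -1},{"rx": 0,"ry": 0,"rz": 0,"dx": 7,"dy": -42,"dz": 0,"gripper": -1},{"rx": 0,"ry": 0,"rz": 0,"dx": 7,"dy": -42,"dz": 0,"gripper": -1},{"rx": 0,"ry": 0,"rz": 0,"dx": 7,"dy": -42,"dz": 0,"gripper": -1},{"rx": 0,"ry": 0,"rz": 0,"dx": 7,"dy": -42,"dz": 0,"gripper": -1},{"rx": 0,"ry": 0,"rz": 0,"dx": 7,"dy": -42,"dz": 0,"gripper": -1},{"rx": 0,"ry": 0,"rz": 0,"dx": 7,"dy": -42,"dz": 0,"gripper": -1},{"rx": 0,"ry": 0,"rz": 0,"dx": 7,"dy": -42,"dz": 0,"gripper": -1},{"rx": 0,"ry": 0,"rz": 0,"dx": 7,"dy": -42,"dz": 0,"gripper": -1},{"rx": 0,"ry": 0,"rz": 0,"dx": 7,"dy": -42,"dz": 0,"gripper": -1},{"rx": 0,"ry": 0,"rz": 0,"dx": 0,"dy": -42,"dz": 0,"gripper": -1},{"rx": 0,"ry": 7.5,"rz": 0,"dx": 0,"dy": 0,"dz": 0,"gripper": -1},{"rx": 0,"ry": 7.5,"rz": 0,"dx": 0,"dy": 0,"dz": 0,"gripper": -1},{"rx": 0,"ry": 7.5,"rz": 0,"dx": 0,"dy": 0,"dz": 0,"gripper": -1},{"rx": 0,"ry": 7.4,"rz": 0,"dx": 0,"dy": 0,"dz": 0,"gripper": -1},{"rx": 0,"ry": 0,"rz": 0,"dx": 0,"dy": 0,"dz": 0,"gripper": -1},{"rx": 0,"ry": 0,"rz": 0,"dx": 0,"dy": 0,"dz": 0,"gripper": -1}])

```text
clock: 29.1
tcp_pos: [0.5154, 0.0986, 0.2842]
orientation: [3.069, 0.098, 0.516]
contact_force: [-0.5, -0.3, -1.8]
grip_width: 0.0149
gripper_force: 59.5
```

```bash
python3 -c "
from h import *
home('tround',1,.0005,.0215,.02)"
```

```text
t 29.1 tcp [0.5154 0.0986 0.2842] j [-1.6   0.    1.26  2.14  0.19  0.7  -1.97] F [-0.5 -0.3 -1.8] w 0.0149
turn tot [ 2.55 11.01 -0.32] rows 2 each [ 1.27  5.5  -0.16]  | shift after turn mm [  3.4 -14.5 146.3]  before-turn frame [ 31.1 -21.  142.2]
```

Request:
step_arm(moves=[{"rx": 1.27,"ry": 5.5,"rz": -0.16,"dx": 0,"dy": 0,"dz": 0,"gripper": -1},{"rx": 1.27,"ry": 5.5,"rz": -0.16,"dx": 0,"dy": 0,"dz": 0,"gripper": -1},{"rx": 0,"ry": 0,"rz": 0,"dx": 3,"dy": -14,"dz": 20,"gripper": -1},{"rx": 0,"ry": 0,"rz": 0,"dx": 0,"dy": 0,"dz": 20,"gripper": -1},{"rx": 0,"ry": 0,"rz": 0,"dx": 0,"dy": 0,"dz": 20,"gripper": -1},{"rx": 0,"ry": 0,"rz": 0,"dx": 0,"dy": 0,"dz": 20,"gripper": -1},{"rx": 0,"ry": 0,"rz": 0,"dx": 0,"dy": 0,"dz": 0,"gripper": -1},{"rx": 0,"ry": 0,"rz": 0,"dx": 0,"dy": 0,"dz": 0,"gripper": -1}])

```text
clock: 30.1
tcp_pos: [0.5514, 0.1138, 0.2184]
orientation: [-3.031, -0.121, -0.774]
contact_force: [-0.2, 0.9, -1.4]
grip_width: 0.0148
gripper_force: 59.4
```

```bash
python3 -c "
from h import *
home('tround',1,.0005,.0215,.02)"
```

```text
t 30.1 tcp [0.5514 0.1138 0.2184] j [-1.23  0.21  0.94  2.25 -0.15  0.28 -1.7 ] F [-0.2  0.9 -1.4] w 0.0148
turn tot [0.53 1.37 0.06] rows 1 each [0.53 1.37 0.06]  | shift after turn mm [ 4.1 -2.2 70.8]  before-turn frame [ 5.8 -2.9 70.6]
```

Request:
step_arm(moves=[{"rx": 0.53,"ry": 1.37,"rz": 0,"dx": 0,"dy": 0,"dz": 0,"gripper": -1},{"rx": 0,"ry": 0,"rz": 0,"dx": 4,"dy": -2,"dz": 10,"gripper": -1},{"rx": 0,"ry": 0,"rz": 0,"dx": 0,"dy": 0,"dz": 15,"gripper": -1},{"rx": 0,"ry": 0,"rz": 0,"dx": 0,"dy": 0,"dz": 15,"gripper": -1},{"rx": 0,"ry": 0,"rz": 0,"dx": 0,"dy": 0,"dz": 15,"gripper": -1},{"rx": 0,"ry": 0,"rz": 0,"dx": 0,"dy": 0,"dz": 13,"gripper": -1},{"rx": 0,"ry": 0,"rz": 0,"dx": 0,"dy": 0,"dz": 0,"gripper": -1},{"rx": 0,"ry": 0,"rz": 0,"dx": 0,"dy": 0,"dz": 0,"gripper": -1}])

```text
clock: 31.1
tcp_pos: [0.585, 0.1205, 0.1657]
orientation: [-3.01, -0.127, -0.802]
contact_force: [-0.4, 0.1, -2.0]
grip_width: 0.0149
gripper_force: 59.4
```

```bash
python3 -c "
from h import *
home('tround',1,.0005,.0215,.0)"
```

```text
t 31.1 tcp [0.585  0.1205 0.1657] j [-1.01  0.37  0.76  2.23 -0.82  0.17 -1.05] F [-0.4  0.1 -2. ] w 0.0149
turn tot [-0.23  0.14  0.11] rows 1 each [-0.23  0.14  0.11]  | shift after turn mm [ 1.   1.7 28.1]  before-turn frame [ 1.1  1.8 28.1]
```

Request:
step_arm(moves=[{"rx": -0.2,"ry": 0.1,"rz": 0,"dx": 1,"dy": 1.7,"dz": 2,"gripper": -1},{"rx": 0,"ry": 0,"rz": 0,"dx": 0,"dy": 0,"dz": 5,"gripper": -1},{"rx": 0,"ry": 0,"rz": 0,"dx": 0,"dy": 0,"dz": 5,"gripper": -1},{"rx": 0,"ry": 0,"rz": 0,"dx": 0,"dy": 0,"dz": 4,"gripper": -1},{"rx": 0,"ry": 0,"rz": 0,"dx": 0,"dy": 0,"dz": 0,"gripper": -1},{"rx": 0,"ry": 0,"rz": 0,"dx": 0,"dy": 0,"dz": 0,"gripper": -1}])

```text
clock: 31.85
tcp_pos: [0.5939, 0.1189, 0.1517]
orientation: [-3.013, -0.123, -0.805]
contact_force: [-0.2, 0.2, -1.4]
grip_width: 0.0148
gripper_force: 59.4
```

```bash
python3 -c "
from h import *
home('tround',1,.0005,.0215,.0)"
```

```text
t 31.85 tcp [0.5939 0.1189 0.1517] j [-0.99  0.42  0.75  2.23 -1.07  0.17 -0.82] F [-0.2  0.2 -1.4] w 0.0148
turn tot [-0.    0.07  0.04] rows 1 each [-0.    0.07  0.04]  | shift after turn mm [ 0.4 -0.6 11.6]  before-turn frame [ 0.4 -0.6 11.6]
```

Request:
step_arm(moves=[{"rx": 0,"ry": 0,"rz": 0,"dx": 0.4,"dy": -0.6,"dz": 2,"gripper": -1},{"rx": 0,"ry": 0,"rz": 0,"dx": 0,"dy": 0,"dz": 3,"gripper": -1},{"rx": 0,"ry": 0,"rz": 0,"dx": 0,"dy": 0,"dz": 3,"gripper": -1},{"rx": 0,"ry": 0,"rz": 0,"dx": 0,"dy": 0,"dz": 0.5,"gripper": -1},{"rx": 0,"ry": 0,"rz": 0,"dx": 0,"dy": 0,"dz": 0,"gripper": -1}])

```text
clock: 32.48
tcp_pos: [0.5984, 0.1198, 0.1442]
orientation: [-3.013, -0.123, -0.805]
contact_force: [0.9, 0.4, -2.8]
grip_width: 0.0146
gripper_force: 59.4
```

```bash
python3 -c "
from h import *
home('tround',1,.0005,.0215,.0)"
```

```text
t 32.48 tcp [0.5984 0.1198 0.1442] j [-0.97  0.44  0.74  2.22 -1.17  0.17 -0.73] F [ 0.9  0.4 -2.8] w 0.0146
turn tot [0.02 0.1  0.03] rows 1 each [0.02 0.1  0.03]  | shift after turn mm [ 0.2 -0.1  2.8]  before-turn frame [ 0.2 -0.1  2.8]
```

Request:
step_arm(moves=[{"rx": 0,"ry": 0,"rz": 0,"dx": 0.2,"dy": 0,"dz": 1.5,"gripper": -1},{"rx": 0,"ry": 0,"rz": 0,"dx": 0,"dy": 0,"dz": 1.5,"gripper": -1},{"rx": 0,"ry": 0,"rz": 0,"dx": 0,"dy": 0,"dz": 0,"gripper": -1}])

```text
clock: 32.85
tcp_pos: [0.5998, 0.12, 0.1422]
orientation: [-3.012, -0.122, -0.805]
contact_force: [-9.2, -0.5, 10.4]
grip_width: 0.0152
gripper_force: 61.8
```

Request:
step_arm(moves=[{"rx": 0,"ry": 0,"rz": 0,"dx": 0,"dy": 0,"dz": 0.7,"gripper": -1},{"rx": 0,"ry": 0,"rz": 0,"dx": 0,"dy": 0,"dz": 0,"gripper": -1}])

```text
clock: 33.1
tcp_pos: [0.5998, 0.12, 0.1421]
orientation: [-3.01, -0.122, -0.805]
contact_force: [-20.8, -0.9, 24.8]
grip_width: 0.0149
gripper_force: 64.3
```

```bash
python3 -c "
from h import *
home('tround',1,.0005,.0215,.0)"
```

```text
t 33.1 tcp [0.5998 0.12   0.1421] j [-0.96  0.45  0.74  2.22 -1.21  0.17 -0.69] F [-20.8  -0.9  24.8] w 0.0149
turn tot [-0.12  0.07 -0.03] rows 1 each [-0.12  0.07 -0.03]  | shift after turn mm [-0.   0.   0.3]  before-turn frame [-0.   0.   0.3]
```

The round lid has seated the same way. Release and retreat.

Request:
step_arm(moves=[{"rx": 0,"ry": 0,"rz": 0,"dx": 0,"dy": 0,"dz": -1,"gripper": -1},{"rx": 0,"ry": 0,"rz": 0,"dx": 0,"dy": 0,"dz": 0,"gripper": -0.3},{"rx": 0,"ry": 0,"rz": 0,"dx": 0,"dy": 0,"dz": 0,"gripper": 0.2},{"rx": 0,"ry": 0,"rz": 0,"dx": 0,"dy": 0,"dz": 0,"gripper": 0.6},{"rx": 0,"ry": 0,"rz": 0,"dx": 0,"dy": 0,"dz": 0,"gripper": 1},{"rx": 0,"ry": 0,"rz": 0,"dx": 0,"dy": 0,"dz": -10,"gripper": 1},{"rx": 0,"ry": 0,"rz": 0,"dx": 0,"dy": 0,"dz": -20,"gripper": 1},{"rx": 0,"ry": 0,"rz": 0,"dx": 0,"dy": 0,"dz": -20,"gripper": 1},{"rx": 0,"ry": 0,"rz": 0,"dx": 0,"dy": 0,"dz": -25,"gripper": 1},{"rx": 0,"ry": 0,"rz": 0,"dx": 0,"dy": 0,"dz": -25,"gripper": 1},{"rx": 0,"ry": 0,"rz": 0,"dx": 0,"dy": 0,"dz": -25,"gripper": 1},{"rx": 0,"ry": 0,"rz": 0,"dx": 0,"dy": 0,"dz": -25,"gripper": 1},{"rx": 0,"ry": 0,"rz": 0,"dx": 0,"dy": 0,"dz": 0,"gripper": 1}])

```text
clock: 34.72
tcp_pos: [0.5281, 0.1186, 0.2465]
orientation: [-3.018, -0.13, -0.749]
contact_force: [0.2, 0.7, -0.1]
grip_width: 0.0852
gripper_force: 0.0
```

```bash
python3 - <<'E'
from h import *
o=r.get_obs();print(o['clock'],o['tcp_pos'],o['joints'])
L=cams(['scene']);c,im,S=L[0];im=im.copy()
Rm=rimR(RIM[3]).as_matrix()
for kd in('round','oblong','square'):
    P=solid(kd,0,.006)@Rm.T+rims(RIM)['t'+kd]
    cv2.polylines(im,[cv2.convexHull(proj(c,P).astype(np.float32)).round().astype(int)],True,(0,255,255),1)
a=cv2.resize(im[180:320,160:400],None,fx=2.5,fy=2.5);w=r.grab_frame('wrist')
cv2.imwrite('pics/end.png',np.vstack([a,np.pad(cv2.resize(w[:230],None,fx=.9375,fy=.9375),((0,0),(0,0),(0,0)))]))
E
```

```text
34.725 [0.52811659 0.11860925 0.24648846] [-1.65516914  0.2025925   1.41892496  2.26728099 -0.31556376  0.37469508
 -1.5065964 ]
```

View pics/end.png

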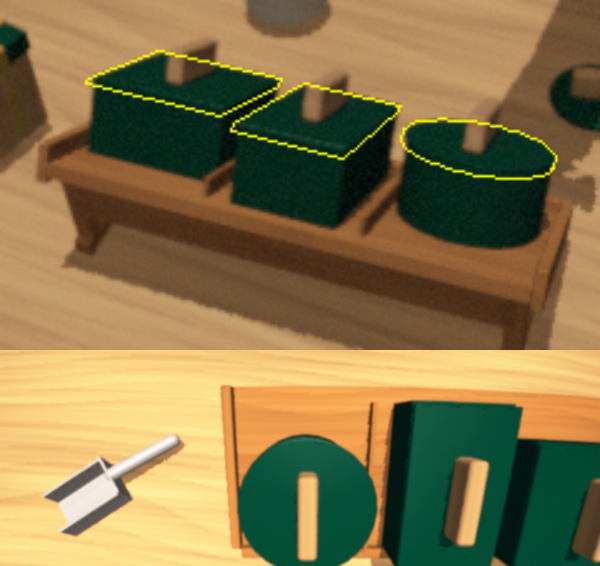

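All three lids match their home outlines in the scene view, the scoop lies undisturbed at (110,485), and the gripper is clear. Handing in.

```bash
python3 -c "
from bench import r
print(r.hand_in())"
```

```text
the job is handed in; nothing more can be done
None
```

I set all three lids on their own tins and let go, and handed the job in at about 35 s of the 72 s allowed; the final camera views show each lid flat at its home position, but the hand-in returned no verdict.

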